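# Tap a tusk-tenon key home on a flower stand frame

### The arm

A 6-joint arm with a two-finger parallel gripper is mounted at the origin on the work surface. World frame = base frame: x ahead of the robot, y to its left, z up, the work surface at z = 0. Lengths are in m, angles in rad, forces in N, time in s.
With the tool pointing down it reaches from about 0.325 to 0.775 m from the base axis. Payload 9.3 kg.
Tool frame: the origin (TCP) lies between the finger pads; the fingertips stand 19 mm ahead of it and the grasp point (between the pads) is the TCP (env.finger_overhang is the distance from the TCP to the fingertips, in m); x points along the fingers, z is the direction in which the jaws open and shut, and the axes are right-handed (so a half turn about x gives the same grasp; the last joint's range is limited). The gripper opens to 85 mm and grips with 20 to 120 N. Pads are 22 mm wide; open, the fingers measure 114 mm over their backs; the gripper's body (76 mm by 85 mm) begins 54 mm behind the grasp point. The pads swing forward as they close: fully open they stand 13 mm farther back than shut.
Start: joints at [1.122, 0.259, 0.021, 1.334, 0, 1.418], TCP at [0.16, 0.526, 0.25] pointing down, gripper open.
Joint ranges: [-3.04, 3.04], [-0.91, 1.82], [-1.04, 1.36], [-1.92, 1.95], [-1.52, 1.45], [-3.14, 3.14]. Speed limits (rad/s): [2.22, 2.22, 2.79, 3.14, 3.14, 3.14].

### API

Orientations are given as a unit quaternion [w, x, y, z].
In Python, from cell import env gives the robot as it stands.
- The arm moves only by the tool servo_tool, never from a script. Its argument "deltas" is a list of rows, each an object of numbers: "tx", "ty", "tz": the shift along the tool's x, y, z in m; "ax", "ay", "az": the turn, a rotation vector about the tool's x, y, z in units of 5 degrees (1.0 is 5 degrees); "fingers": the finger opening in m, from 0 to 0.0854. In form: [{"tx": .., "ty": .., "tz": .., "ax": .., "ay": .., "az": .., "fingers": ..}, ...]. A call has 1 to 8 rows; each row shifts and turns the pose as measured when the row begins, along the tool's axes as they then stand; what a row does not reach is not made up. A row lasts 1/10 s, in which the tool goes at most 50 mm and 8.59 degrees, less where a joint would pass 70% of its speed; a pose out of reach is approached as far as the arm can. A call is refused whole if a number of a shift passes 0.05 or a number of a turn 1, either way. A call with a gripper value outside its range is refused whole. The fingers move at their own pace and stop on an object; the grip force is fixed at half the most. Time passes only in rows, so rows that do not move let the fingers close. It gives the time, the measured TCP pose, the force and the opening at its end, in the units of the state.
- env.get_obs(): the state, without advancing time (a new reading comes with each control period).
- env.capture(name): name is "scene" or "top" or "wrist"; returns a dict with "image" (400x640x3 uint8, blue, green, red), "z_map" (400x640 float32, m along the optical axis (not along the pixel's ray), 0 where there is no reading), "fx", "fy", "cx", "cy" (pixels), "xyz" and "attitude" of the camera in the world; the wrist camera has in their place "tool_from_camera" (4x4, takes a point from camera to tool coordinates, whose origin is the TCP and whose axes are the tool frame's). Camera axes: x right, y up, looking along -z (the intrinsics and any distortion apply to the point x, -y, -z); pixel columns grow to the right and rows downward; lengths in m; the calibration is good to about 2 mm. A picture is of the moment at which its call begins: read the wrist's pose just before it.
- env.sign_off(): hands the job in, once; it reports no verdict.
The state is a dict: "time_s": time; "qpos": joint angles; "qd": joint speeds; "joint_efforts": joint torques, N m; "ee_pos": TCP position; "tcp_rot": TCP orientation; "ft_force": force on the tool from outside, world axes, zero at the start; "ft_torque": the same for the moment, N m; "finger_gap": finger opening in m.
Only numpy, scipy, OpenCV 4.12 (cv2) and the standard library are available. Lean on these libraries where they do the work, as an engineer would, in place of code of your own. Each camera call takes 0.05 s, during which the arm holds its last target.

### The job

Slip the loose wooden key, thin end first and flat side to the leg, into the slot of the open tenon joint and leave it sitting there snug. Then drive it home with light taps of the mallet until the gap at the shoulder is closed and the key sits tight, and lay the mallet flat on the bench again, clear of the frame. Strike only the key, never hard enough to split it, and leave the two pots and the wire reel alone.

Things in the scene. Friction and masses are not known exactly. Their poses are not given: they have to be found in the camera images.
- frame: Side frame of a wooden plant stand, lying flat, fixed to the bench: two legs along its x, two rails along its y, all 60 mm high, joined by through tenons. Three joints are keyed; the one nearest the robot on its right (-y) side is open. Origin: on the bench under the open joint's middle, in the plane of the rail's shoulder. x: along the near leg, away from the robot, the way the key is driven; y along the rail; z up
- rail_shoulder (a point): Point on the shoulder edge of the open joint's rail, at frame x 0, y 0, z 60 mm; axes as the frame. The rail is 70 mm wide in x; its tenon passes through the near leg towards -y
- leg_shoulder (a point): Point on the near leg's inner top edge that meets rail_shoulder when the joint is closed; its frame y is minus the shoulder gap (5 to 6.5 mm at first). x along the leg, z up. The leg is 45 mm wide in y (outer face at frame y = -45 mm - gap), frame x -42 to 370, and turns about its keyed far joint at frame x 330, y 0, against some 3 N of friction at this end
- slot_mouth (a point): Middle of the key slot's near entrance, frame x -30, y -65, z 30 mm. The slot runs along x through the tenon (x -30 to 30, z 8 to 52, standing out of the leg to y -125 mm), z 16 to 44 mm, between the leg's outer face and a slanting wall at frame y = -78.2 mm + x/6, matching the key's taper. Hand-cut: that wall lies up to 2.5 mm nearer to or farther from the leg than said, differently each time
- key: Loose tapered hardwood key (wedge), about 100 g, lying on the bench as it is to be used: 210 mm long in x, 24 mm wide in z, thickness in y 44 mm at the butt (x = -105) falling evenly (1 in 6) to 9 mm at the thin end (x = +105). Origin on its underside at mid-length; the flat side is the plane y = +15 mm, the tapered side the other
- key_tip (a point): Centre of the key's thin end, at key x 105, y 10.5, z 12 mm; its last 6 mm are bevelled. Joint closed: at about frame x 145 mm, 15 mm either way, the butt 210 mm behind. 1 mm of gap takes 6 mm of key travel
- key_butt (a point): Centre of the key's thick end, the face to strike, at key x -105, y -7, z 12 mm. Light taps, the mallet arriving at about 30 mm/s, move the key 4 to 6 mm each while the joint is open, then hardly at all: it is home, and 2 or 3 more such taps lock it tight. Blows that reach only 20 N leave it loose, over 40 N splits it
- mallet: Wooden joiner's mallet, 0.32 kg, lying flat. Origin on the underside of the head's middle: head 64 mm in x (handle direction), 110 mm in y (between its two striking faces at y = +-55), 50 mm high in z. Handle 24 mm wide in y, 26 mm high in z, centred at z = 25 mm, from the head to x = -197 mm
- mallet_grip (a point): Point in the middle of the mallet's handle, at mallet x -65, y 0, z 25 mm, a good place to hold it
- clay_pot: Terracotta pot, 90 mm across, 85 mm high, standing on the bench; origin under its base. To be left alone
- glazed_pot: White glazed pot, 80 mm across, 75 mm high, standing on the bench; origin under its base. To be left alone
- wire_reel: Green reel, 64 mm across, 40 mm high, standing on the bench; origin under its base. To be left alone
There are look-alikes about, which are no part of the job. Several things have the shape of the mallet; the one meant has the colours described above.

How it is judged:
On the way, in this order (a step that is already met when the one before it is completed fails the run):
1. the key stands in the slot, its thin end out past the tenon's far side, let go, the joint still open (x of key_tip in the frame of frame above 0.035 m and y of key_tip in the frame of frame between -0.09 and -0.03 m and z of key_tip in the frame of frame between 0.014 and 0.046 m and angle between the x axis of key and the x axis of frame, either way round below 0.15 rad and angle between key's own z axis and vertical below 0.12 rad and y of leg_shoulder in the frame of rail_shoulder below -0.0015 m and contact force between each of the fingers, mallet and key below 0.1 N), for 0.2 s.
2. the mallet has driven the key until the shoulder gap is closed (x of key_tip in the frame of frame above 0.035 m and y of key_tip in the frame of frame between -0.09 and -0.03 m and z of key_tip in the frame of frame between 0.014 and 0.046 m and angle between the x axis of key and the x axis of frame, either way round below 0.15 rad and angle between key's own z axis and vertical below 0.12 rad and y of leg_shoulder in the frame of rail_shoulder above -0.0015 m and contact force between mallet and key above 1 N).
At the end, for the whole second after the job is handed in: The key stands through the slot of the joint, in line with the leg (within 0.15 rad) and level; the gap at the shoulder is closed (under 1.5 mm); the key by itself clamps the leg with over 14 N; the mallet lies flat on the bench at rest, touching neither frame nor key (x of key_tip in the frame of frame above 0.035 m and y of key_tip in the frame of frame between -0.09 and -0.03 m and z of key_tip in the frame of frame between 0.014 and 0.046 m and angle between the x axis of key and the x axis of frame, either way round below 0.15 rad and angle between key's own z axis and vertical below 0.12 rad and y of leg_shoulder in the frame of rail_shoulder above -0.0015 m and contact force between key and leg above 14 N and height (world z) of mallet below 0.005 m and angle between mallet's own z axis and vertical below 0.1 rad and linear speed of mallet below 0.02 m/s and contact force between mallet and frame below 0.1 N and contact force between mallet and key below 0.1 N and linear speed of key below 0.01 m/s).
It fails at once if a blow or push of the mallet on the key over 40 N (it splits) (contact force between mallet and key above 40 N).
It fails at once if the key is driven home by hand: the fingers press it while the gap is under 1.5 mm (contact force between the fingers and key above 1 N and y of leg_shoulder in the frame of rail_shoulder above -0.0015 m).
It fails at once if the mallet strikes the frame (over 10 N) (contact force between mallet and frame above 10 N).
It fails at once if a pot or the wire reel is moved over 20 mm or tipped (distance of any of clay_pot, glazed_pot, wire_reel from where it was at the start of the episode above 0.02 m or angle between any of clay_pot, glazed_pot, wire_reel's own z axis and vertical above 0.3 rad).
It also fails if it takes over 72 s, if anything falls off the work surface, if the arm or the gripper's body presses on something with over 40 N, if the wrist force passes 120 N, or if a joint passes its speed limit or range.

## Working session

There is one attempt and no reset: what is moved stays moved. The work goes in short steps, Python scripts to look and compute and a tool call to move; the robot and the scene stay as the last step left them, time stands still between calls to the robot, and variables do not carry over. Pictures are saved under pics/ and viewed, and the job is handed in when it is done.

Besides the shell and the picture viewer there is one more tool, called after "Call:" by a JSON object that holds its "api" and its "payload", one argument or row to a line. servo_tool: Moves the arm, as the interface text tells. Its arguments: {"type":"object","properties":{"deltas":{"type":"array","items":{"type":"object","properties":{"tx":{"type":"number"},"ty":{"type":"number"},"tz":{"type":"number"},"ax":{"type":"number"},"ay":{"type":"number"},"az":{"type":"number"},"fingers":{"type":"number"}}}}},"required":["deltas"]}

```bash
ls; mkdir -p pics; python3 - <<'E'
from cell import env
import cv2,numpy as np
o=env.get_obs();print({k:np.round(v,4) for k,v in o.items()})
for n in("scene","top"):
    c=env.capture(n);cv2.imwrite(f"pics/{n}0.png",c["image"]);print(n,{k:v for k,v in c.items() if k not in("image","z_map")},(c["z_map"]>0).mean())
E
```

```text
pics
{'time_s': np.float64(0.0), 'qpos': array([ 1.1224,  0.2592,  0.0208,  1.3337, -0.    ,  1.4182]), 'qd': array([-0.001 , -0.0006,  0.0012,  0.0004,  0.001 , -0.0004]), 'joint_efforts': array([ 3.0000e-04, -5.5565e+01,  3.4453e+01,  1.3500e-02, -1.0000e-04,
        0.0000e+00]), 'ee_pos': array([0.1602, 0.5259, 0.2497]), 'tcp_rot': array([ 0.5678, -0.4211,  0.5686,  0.4206]), 'ft_force': array([ 0.9943, -0.1161, -0.5537]), 'ft_torque': array([ 0.0075, -0.02  , -0.0215]), 'finger_gap': np.float64(0.0855)}
scene {'fx': 370.20102653732897, 'fy': 370.20102653732897, 'cx': 320.4631956011733, 'cy': 194.24910728528926, 'xyz': array([ 0.85935915, -0.54744062,  1.00271421]), 'attitude': array([0.90539307, 0.29285303, 0.09138349, 0.29351244])} 0.996
top {'fx': 403.42007576880434, 'fy': 403.42007576880434, 'cx': 320.2624078027531, 'cy': 203.14345041757176, 'xyz': array([ 0.32925279, -0.00887068,  1.32964152]), 'attitude': array([-0.69994492, -0.04239049,  0.03562653,  0.71204698])} 0.99597265625
```

View pics/scene0.png

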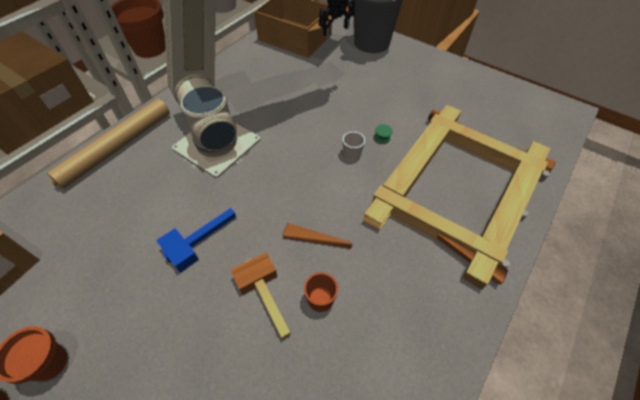

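View pics/top0.png

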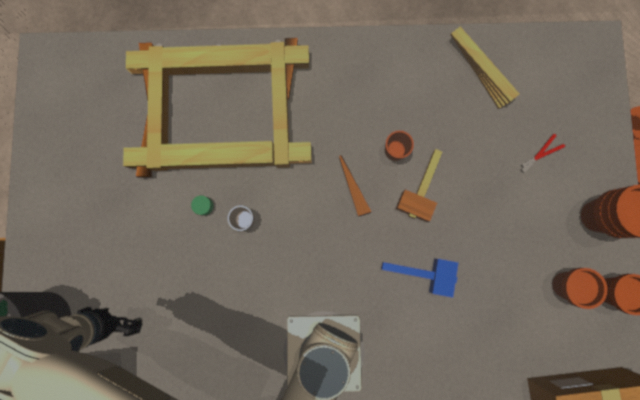

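```bash
cat > h.py <<'E'
import numpy as np,cv2
from scipy.spatial.transform import Rotation as R
from cell import env
def rot(q): return R.from_quat([q[1],q[2],q[3],q[0]]).as_matrix()
def campose(c,o=None):
    if "xyz" in c: return rot(c["attitude"]),np.array(c["xyz"])
    T=np.array(c["tool_from_camera"]);Rt=rot(o["tcp_rot"])
    return Rt@T[:3,:3],Rt@T[:3,3]+o["ee_pos"]
def cloud(c,o=None):
    z=c["z_map"];v,u=np.mgrid[:z.shape[0],:z.shape[1]]
    Rm,t=campose(c,o)
    p=np.stack([(u-c["cx"])/c["fx"]*z,-(v-c["cy"])/c["fy"]*z,-z],-1)
    return p@Rm.T+t
def ray(c,uv,h,o=None):
    Rm,t=campose(c,o);uv=np.atleast_2d(uv).astype(float)
    d=np.stack([(uv[:,0]-c["cx"])/c["fx"],-(uv[:,1]-c["cy"])/c["fy"],-np.ones(len(uv))],-1)@Rm.T
    return t+d*((h-t[2])/d[:,2])[:,None]
def proj(c,p,o=None):
    Rm,t=campose(c,o);q=(np.atleast_2d(p)-t)@Rm
    return np.stack([c["cx"]+c["fx"]*q[:,0]/-q[:,2],c["cy"]-c["fy"]*q[:,1]/-q[:,2]],-1)
E
python3 - <<'E'
from h import *
c=env.capture("top");P=cloud(c)
hsv=cv2.cvtColor(c["image"],cv2.COLOR_BGR2HSV)
print(hsv[205,418],hsv[170,432],hsv[190,352],hsv[155,200],hsv[300,200],hsv[153,300])
print(np.round(P[[300,250,205,190,155,153,100,153],[200,300,418,352,200,300,280,280]],4))
crop=c["image"][130:250,230:450];cv2.imwrite("pics/crop.png",cv2.resize(crop,None,fx=3.5,fy=3.5,interpolation=cv2.INTER_CUBIC))
def comp(m,name):
    n,l,s,ce=cv2.connectedComponentsWithStats(m.astype(np.uint8))
    for i in range(1,n):
        if s[i,4]>60: print(name,s[i],np.round(ce[i],1),np.round(np.median(P[l==i],0),4),np.round(np.percentile(P[l==i][:,2],[5,50,95]),3))
H,S,V=cv2.split(hsv)
comp((H<16)&(S>130)&(V>60),"orange");comp((H>=18)&(H<35)&(S>80),"yellow")
E
```

```text
[ 13 168 150] [ 27 111 159] [ 13 163 142] [ 25 117 163] [16 36 77] [ 28 110 158]
[[ 0.1677  0.398  -0.0015]
 [ 0.3235  0.0718 -0.0038]
 [ 0.4601 -0.3095  0.0461]
 [ 0.5153 -0.1018  0.025 ]
 [ 0.6343  0.3885  0.054 ]
 [ 0.6352  0.065   0.0519]
 [ 0.8103  0.1277  0.0616]
 [ 0.6348  0.129   0.0586]]
orange [139  43  13   7  70] [144.4  45.7] [1.0178 0.5868 0.0417] [0.037 0.042 0.047]
orange [286  64   8  34 157] [288.7  76.7] [0.9027 0.1024 0.0421] [0.037 0.042 0.047]
orange [142  69   6  21  69] [145.2  76.2] [0.9127 0.5801 0.0413] [0.036 0.041 0.045]
orange [ 594  106   46  132 2162] [623.6 196.6] [ 0.4357 -0.8678  0.1716] [-0.393  0.172  0.201]
orange [142 121   5  25  64] [144.5 135.6] [0.7032 0.5759 0.0419] [0.037 0.042 0.047]
orange [386 131  27  28 396] [397.6 146.7] [ 0.6539 -0.254   0.0118] [0.004 0.012 0.088]
orange [535 134  30  26 225] [547.9 148.2] [ 0.6416 -0.7525  0.0145] [0.009 0.014 0.019]
orange [340 156  30  59 464] [355.1 191.7] [ 0.502  -0.1136  0.0238] [0.019 0.024 0.029]
orange [136 166  12  11 104] [141.  171.2] [0.5868 0.5836 0.0415] [0.038 0.042 0.046]
orange [398 191  38  30 683] [416.6 205.1] [ 0.4598 -0.3042  0.0497] [0.045 0.05  0.054]
orange [ 562  268   47   41 1443] [585.5 287.8] [ 0.1969 -0.7883  0.0911] [0.084 0.091 0.112]
orange [610 274  30  41 973] [626.9 293.3] [ 0.1798 -0.9117  0.09  ] [0.085 0.09  0.112]
orange [621 385  19  15 171] [630.3 393.2] [-0.082  -0.8447  0.1598] [0.15  0.16  0.163]
orange [554 390  47  10 258] [580.  395.8] [-0.0873 -0.7079  0.1597] [0.151 0.16  0.164]
yellow [ 451   27   68   81 1538] [486.7  70. ] [ 0.8955 -0.5663  0.0467] [0.011 0.047 0.052]
yellow [  123    42   189   128 10534] [217.2 106.5] [0.7801 0.3305 0.0588] [0.045 0.059 0.064]
yellow [417 149  25  48 419] [429.  172.5] [ 0.5654 -0.3515  0.0375] [0.018 0.037 0.042]
yellow [593 383  29  17 281] [609.4 392.3] [-0.0785 -0.7898  0.1595] [0.129 0.159 0.164]
```

View pics/crop.png

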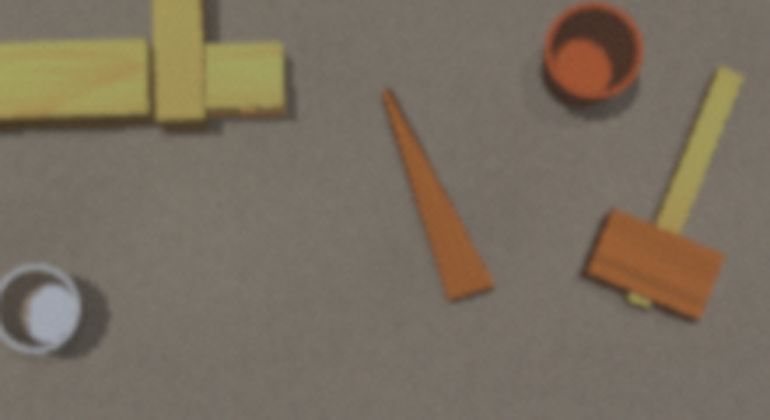

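```bash
python3 - <<'E'
from h import *
c=env.capture("top")
hsv=cv2.cvtColor(c["image"],cv2.COLOR_BGR2HSV);H,S,V=cv2.split(hsv)
m=((H<16)&(S>130)&(V>60)).astype(np.uint8)
k=np.zeros_like(m);k[150:220,335:375]=m[150:220,335:375]
ct=max(cv2.findContours(k,0,1)[0],key=len);_,tri=cv2.minEnclosingTriangle(ct)
print("key tri",np.round(tri[:,0],1).tolist(),np.round(ray(c,tri[:,0],.024),4))
h=np.zeros_like(m);h[185:225,395:440]=m[185:225,395:440]
r=cv2.minAreaRect(max(cv2.findContours(h,0,1)[0],key=len));b=cv2.boxPoints(r);print("head",np.round(ray(c,b,.05),4),np.round(ray(c,[r[0]],.05),4))
y=((H>=18)&(H<35)&(S>80)).astype(np.uint8)
g=np.zeros_like(y);g[145:200,410:445]=y[145:200,410:445]
n,l,s,ce=cv2.connectedComponentsWithStats(g);i=1+s[1:,4].argmax();ys,xs=np.where(l==i)
r=cv2.minAreaRect(np.stack([xs,ys],-1).astype(np.float32));b=cv2.boxPoints(r);print("handle",np.round(ray(c,b,.038),4),np.round(ray(c,[r[0]],.038),4))
cv2.imwrite("pics/c2.png",cv2.resize(c["image"][30:180,250:330],None,fx=4,fy=4,interpolation=cv2.INTER_CUBIC))
o=env.get_obs();w=env.capture("wrist");print({a:b for a,b in w.items() if a not in("image","z_map")});cv2.imwrite("pics/w0.png",w["image"])
print(rot(o["tcp_rot"]).round(3))
E
```

```text
key tri [[336.20001220703125, 147.6999969482422], [358.1000061035156, 215.3000030517578], [370.79998779296875, 211.10000610351562]] [[ 0.6575 -0.0533  0.024 ]
 [ 0.4322 -0.1195  0.024 ]
 [ 0.4453 -0.161   0.024 ]]
head [[ 0.4533 -0.24    0.05  ]
 [ 0.5118 -0.2668  0.05  ]
 [ 0.4663 -0.3676  0.05  ]
 [ 0.4082 -0.3404  0.05  ]] [[ 0.4598 -0.3038  0.05  ]]
handle [[ 0.498  -0.3065  0.038 ]
 [ 0.6466 -0.3721  0.038 ]
 [ 0.6356 -0.3974  0.038 ]
 [ 0.4873 -0.3315  0.038 ]] [[ 0.5664 -0.3517  0.038 ]]
{'fx': 322.07257177921707, 'fy': 322.07257177921707, 'cx': 318.4748258542509, 'cy': 201.16903946219142, 'tool_from_camera': array([[-1.17163018e-03,  2.82183196e-01, -9.59359824e-01,
        -1.22117031e-01],
       [-7.75883959e-04,  9.59359937e-01,  2.82184177e-01,
         7.12816430e-02],
       [ 9.99999013e-01,  1.07496740e-03, -9.05073638e-04,
         4.62583441e-04],
       [ 0.00000000e+00,  0.00000000e+00,  0.00000000e+00,
         1.00000000e+00]])}
[[-0.    -0.957  0.291]
 [-0.001  0.291  0.957]
 [-1.     0.    -0.001]]
```

View pics/c2.png

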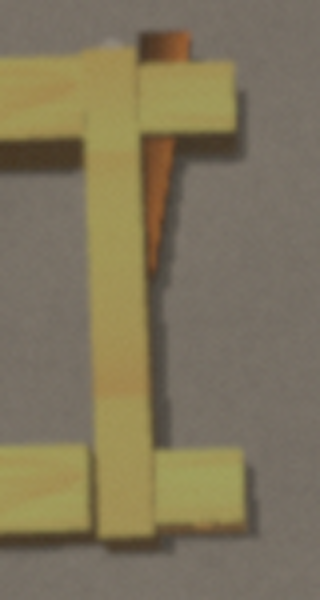

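View pics/w0.png

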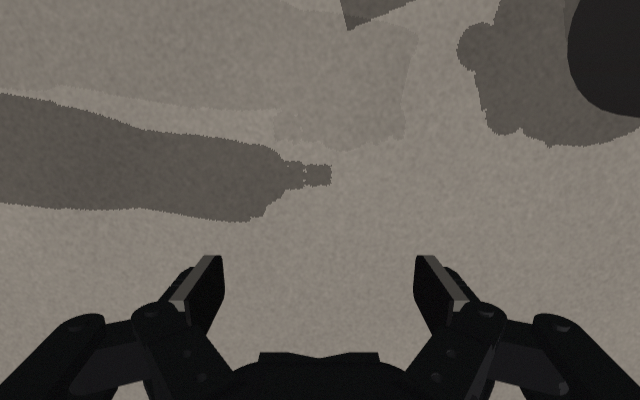

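Call:
{"api": "servo_tool", "payload": {
  "deltas": [
    {"ty":-0.03,"tz":-0.034},
    {"ty":-0.03,"tz":-0.034},
    {"ty":-0.03,"tz":-0.034},
    {"ty":-0.03,"tz":-0.034},
    {"ty":-0.03,"tz":-0.034},
    {"ty":-0.03,"tz":-0.034},
    {"ty":-0.03,"tz":-0.034},
    {"ty":-0.03,"tz":-0.034}
  ]
}}

```text
$.deltas[0]: bad value
```

Call:
{"api": "servo_tool", "payload": {
  "deltas": [
    {"ty":-0.03,"tz":-0.034},
    {"ty":-0.03,"tz":-0.034},
    {"ty":-0.03,"tz":-0.034},
    {"ty":-0.03,"tz":-0.034},
    {"ty":-0.03,"tz":-0.034},
    {"ty":-0.03,"tz":-0.034},
    {"ty":-0.03,"tz":-0.034},
    {"ty":-0.03,"tz":-0.034}
  ]
}}

```text
$.deltas[0]: bad value
```

```bash
cat >> h.py <<'E'
def st():
    o=env.get_obs();M=rot(o["tcp_rot"])
    print("t",round(float(o["time_s"]),2),"q",np.round(o["qpos"],3),"p",np.round(o["ee_pos"],4),"zyaw",round(np.degrees(np.arctan2(M[1,2],M[0,2])),2),"xz",M[2].round(4),"F",np.round(o["ft_force"],2),"gap",round(float(o["finger_gap"]),4))
    return o,M
def togo(p,yaw=None):
    o,M=st();print("tool delta",np.round(M.T@(np.array(p)-o["ee_pos"]),4))
    if yaw is not None:
        g=np.radians(yaw);z=np.array([np.cos(g),np.sin(g),0]);x=np.array([0,0,-1.]);T=np.stack([x,np.cross(z,x),z],1)
        print("turn units",np.round(np.degrees(R.from_matrix(M.T@T).as_rotvec())/5,3))
E
python3 -c "
from h import *
togo([.4665,-.1298,.2],111.2);print(env.finger_overhang)"
```

```text
t 0.25 q [ 1.122  0.259  0.021  1.334 -0.     1.418] p [0.1603 0.526  0.25  ] zyaw 73.05 xz [-1.e+00  1.e-04 -6.e-04] F [-0.02  0.26 -0.54] gap 0.0851
tool delta [ 0.0503 -0.4841 -0.538 ]
turn units [-7.629e+00 -6.000e-03 -3.000e-03]
0.019
```

Call:
{"api": "servo_tool", "payload": {
  "deltas": [
    {"tx":0,"ty":-0.03,"tz":-0.034,"ax":0,"ay":0,"az":0,"fingers":0.085},
    {"tx":0,"ty":-0.03,"tz":-0.034,"ax":0,"ay":0,"az":0,"fingers":0.085},
    {"tx":0,"ty":-0.03,"tz":-0.034,"ax":0,"ay":0,"az":0,"fingers":0.085},
    {"tx":0,"ty":-0.03,"tz":-0.034,"ax":0,"ay":0,"az":0,"fingers":0.085},
    {"tx":0,"ty":-0.03,"tz":-0.034,"ax":0,"ay":0,"az":0,"fingers":0.085},
    {"tx":0,"ty":-0.03,"tz":-0.034,"ax":0,"ay":0,"az":0,"fingers":0.085},
    {"tx":0,"ty":-0.03,"tz":-0.034,"ax":0,"ay":0,"az":0,"fingers":0.085},
    {"tx":0,"ty":-0.03,"tz":-0.034,"ax":0,"ay":0,"az":0,"fingers":0.085}
  ]
}}

```text
time_s: 1.05
ee_pos: [0.3129, 0.1891, 0.2483]
tcp_rot: [0.566, -0.424, 0.566, 0.423]
ft_force: [0.9, 1.0, 0.3]
finger_gap: 0.0852
```

Call:
{"api": "servo_tool", "payload": {
  "deltas": [
    {"tx":0,"ty":-0.03,"tz":-0.034,"ax":0,"ay":0,"az":0,"fingers":0.085},
    {"tx":0,"ty":-0.03,"tz":-0.034,"ax":0,"ay":0,"az":0,"fingers":0.085},
    {"tx":0,"ty":-0.03,"tz":-0.034,"ax":0,"ay":0,"az":0,"fingers":0.085},
    {"tx":0,"ty":-0.03,"tz":-0.034,"ax":0,"ay":0,"az":0,"fingers":0.085},
    {"tx":0,"ty":-0.03,"tz":-0.034,"ax":0,"ay":0,"az":0,"fingers":0.085},
    {"tx":0,"ty":-0.03,"tz":-0.034,"ax":0,"ay":0,"az":0,"fingers":0.085},
    {"tx":0,"ty":-0.03,"tz":-0.034,"ax":0,"ay":0,"az":0,"fingers":0.085},
    {"tx":0,"ty":-0.03,"tz":-0.034,"ax":0,"ay":0,"az":0,"fingers":0.085}
  ]
}}

```text
time_s: 1.85
ee_pos: [0.4689, -0.1554, 0.2506]
tcp_rot: [0.568, -0.425, 0.565, 0.422]
ft_force: [1.3, 0.9, 0.7]
finger_gap: 0.085
```

```bash
python3 -c "
from h import *
togo([.4665,-.1298,.2],111.2)"
```

```text
t 1.85 q [-0.491  0.159 -0.108  1.298  0.002 -0.204] p [ 0.4689 -0.1554  0.2506] zyaw 73.54 xz [-1.0e+00 -6.1e-03  9.0e-04] F [1.27 0.91 0.74] gap 0.085
tool delta [0.0506 0.0099 0.0238]
turn units [-7.532 -0.013  0.071]
```

Call:
{"api": "servo_tool", "payload": {
  "deltas": [
    {"tx":0.01,"ty":0.002,"tz":0.006,"ax":-0.95,"ay":0,"az":0,"fingers":0.085},
    {"tx":0.01,"ty":0.002,"tz":0.006,"ax":-0.95,"ay":0,"az":0,"fingers":0.085},
    {"tx":0.01,"ty":0.002,"tz":0.006,"ax":-0.95,"ay":0,"az":0,"fingers":0.085},
    {"tx":0.01,"ty":0,"tz":0.006,"ax":-0.95,"ay":0,"az":0,"fingers":0.085},
    {"tx":0.01,"ty":0,"tz":0,"ax":-0.95,"ay":0,"az":0,"fingers":0.085},
    {"tx":0.0,"ty":0,"tz":0,"ax":-0.95,"ay":0,"az":0,"fingers":0.085},
    {"tx":0.0,"ty":0,"tz":0,"ax":-0.95,"ay":0,"az":0,"fingers":0.085},
    {"tx":0,"ty":0,"tz":0,"ax":-0.9,"ay":0,"az":0,"fingers":0.085}
  ]
}}

```text
time_s: 2.65
ee_pos: [0.4689, -0.1371, 0.1957]
tcp_rot: [-0.395, 0.588, -0.394, -0.586]
ft_force: [-0.1, -0.0, -0.2]
finger_gap: 0.0849
```

```bash
python3 - <<'E'
from h import *
togo([.4665,-.1298,.2],111.2)
o=env.get_obs();w=env.capture("wrist");cv2.imwrite("pics/w1.png",w["image"])
hsv=cv2.cvtColor(w["image"],cv2.COLOR_BGR2HSV);H,S,V=cv2.split(hsv)
m=((H<18)&(S>110)&(V>50)).astype(np.uint8)
ct=max(cv2.findContours(m,0,1)[0],key=cv2.contourArea);_,tri=cv2.minEnclosingTriangle(ct)
print(cv2.boundingRect(ct),np.round(tri[:,0],1).tolist(),np.round(ray(w,tri[:,0],.024,o),4))
E
```

```text
t 2.65 q [-4.570e-01  1.760e-01 -2.290e-01  1.163e+00  1.000e-03 -8.450e-01] p [ 0.4689 -0.1371  0.1957] zyaw 112.2 xz [-1.     -0.0026 -0.0012] F [-0.08 -0.03 -0.24] gap 0.0849
tool delta [-0.0043 -0.0006  0.0077]
turn units [ 0.2   -0.014  0.03 ]
(32, 24, 190, 234) [[56.0, -17.899999618530273], [31.899999618530273, 257.8999938964844], [249.0, 130.5]] [[ 0.3945 -0.3915  0.024 ]
 [ 0.6472 -0.3751  0.024 ]
 [ 0.4461 -0.2133  0.024 ]]
```

View pics/w1.png

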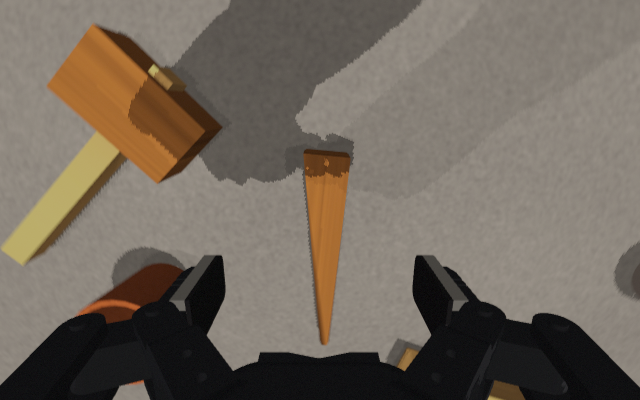

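```bash
cat >> h.py <<'E'
def keyfit(w,o,h=.024,box=None,hs=18):
    hsv=cv2.cvtColor(w["image"],cv2.COLOR_BGR2HSV);H,S,V=cv2.split(hsv)
    m=((H<hs)&(S>110)&(V>50)).astype(np.uint8)
    k=np.zeros_like(m);u0,u1,v0,v1=box;k[v0:v1,u0:u1]=m[v0:v1,u0:u1]
    ct=max(cv2.findContours(k,0,1)[0],key=cv2.contourArea);_,tri=cv2.minEnclosingTriangle(ct)
    tri=tri[:,0];Pw=ray(w,tri,h,o)[:,:2]
    L=[np.linalg.norm(Pw[(i+1)%3]-Pw[(i+2)%3]) for i in range(3)]
    a=int(np.argmin(L));A=Pw[a];B=[Pw[(a+1)%3],Pw[(a+2)%3]]
    # left (flat) corner: positive cross
    d=(B[0]+B[1])/2-A
    B.sort(key=lambda b:np.cross(-d,b-A));fl=B[1];tp=B[0]
    f=A-fl;g=A-tp
    print("px",np.round(tri,1).tolist(),"flatcorner",fl.round(4),"tapercorner",tp.round(4),"apex",A.round(4),"yaw flat %.2f taper %.2f"%(np.degrees(np.arctan2(f[1],f[0])),np.degrees(np.arctan2(g[1],g[0]))),"butt",round(min(L),4))
E
python3 - <<'E'
from h import *
o=env.get_obs();w=env.capture("wrist")
print(proj(w,[o["ee_pos"]*[1,1,0]],o))
keyfit(w,o,box=(290,365,135,355))
E
```

```text
[[318.40881197 179.10552384]]
px [[320.70001220703125, 381.5], [351.20001220703125, 153.10000610351562], [302.5, 147.89999389648438]] flatcorner [ 0.4301 -0.1209] tapercorner [ 0.4426 -0.1636] apex [ 0.6815 -0.0466] yaw flat 16.46 taper 26.10 butt 0.0446
```

Call:
{"api": "servo_tool", "payload": {
  "deltas": [
    {"tx":0.03,"ty":0,"tz":0.007,"ax":0.2,"ay":0,"az":0,"fingers":0.085},
    {"tx":0.03,"ty":0,"tz":0,"ax":0,"ay":0,"az":0,"fingers":0.085},
    {"tx":0.03,"ty":0,"tz":0,"ax":0,"ay":0,"az":0,"fingers":0.085},
    {"tx":0.03,"ty":0,"tz":0,"ax":0,"ay":0,"az":0,"fingers":0.085},
    {"tx":0,"ty":0,"tz":0,"ax":0,"ay":0,"az":0,"fingers":0.085}
  ]
}}

```text
time_s: 3.25
ee_pos: [0.4678, -0.1311, 0.0738]
tcp_rot: [-0.405, 0.583, -0.403, -0.577]
ft_force: [-1.2, 0.1, 1.0]
finger_gap: 0.0854
```

```bash
python3 - <<'E'
from h import *
togo([.4654,-.1305,.02],111.2)
E
```

```text
t 3.25 q [-0.447  0.27  -0.447  0.846  0.001 -0.8  ] p [ 0.4678 -0.1311  0.0738] zyaw 110.25 xz [-1.     -0.0062 -0.0048] F [-1.21  0.1   1.01] gap 0.0854
tool delta [0.0538 0.0024 0.0017]
turn units [-0.19  -0.056  0.071]
```

Call:
{"api": "servo_tool", "payload": {
  "deltas": [
    {"tx":0.025,"ty":0.002,"tz":0.0015,"ax":-0.19,"ay":-0.05,"az":0.07,"fingers":0.085},
    {"tx":0.022,"ty":0,"tz":0,"ax":0,"ay":0,"az":0,"fingers":0.085},
    {"tx":0,"ty":0,"tz":0,"ax":0,"ay":0,"az":0,"fingers":0.085}
  ]
}}

```text
time_s: 3.55
ee_pos: [0.4674, -0.1313, 0.0289]
tcp_rot: [-0.401, 0.584, -0.401, -0.581]
ft_force: [-0.4, 0.2, 0.1]
finger_gap: 0.0848
```

```bash
python3 - <<'E'
from h import *
togo([.4654,-.1305,.02],111.2)
E
```

```text
t 3.55 q [-0.447  0.326 -0.507  0.734 -0.    -0.812] p [ 0.4674 -0.1313  0.0289] zyaw 110.94 xz [-1.     -0.0021 -0.0027] F [-0.44  0.25  0.14] gap 0.0848
tool delta [0.0089 0.0016 0.0015]
turn units [-0.053 -0.032  0.024]
```

Call:
{"api": "servo_tool", "payload": {
  "deltas": [
    {"tx":0.009,"ty":0.002,"tz":0.0015,"ax":0,"ay":0,"az":0,"fingers":0.085},
    {"tx":0,"ty":0,"tz":0,"ax":0,"ay":0,"az":0,"fingers":0.06},
    {"tx":0,"ty":0,"tz":0,"ax":0,"ay":0,"az":0,"fingers":0.02},
    {"tx":0,"ty":0,"tz":0,"ax":0,"ay":0,"az":0,"fingers":0.02},
    {"tx":0,"ty":0,"tz":0,"ax":0,"ay":0,"az":0,"fingers":0.02},
    {"tx":0,"ty":0,"tz":0,"ax":0,"ay":0,"az":0,"fingers":0.02}
  ]
}}

```text
time_s: 4.15
ee_pos: [0.4675, -0.1318, 0.0251]
tcp_rot: [-0.402, 0.586, -0.401, -0.578]
ft_force: [0.4, 0.1, -0.8]
finger_gap: 0.0384
```

```bash
python3 - <<'E'
from h import *
o,M=st();w=env.capture("wrist");cv2.imwrite("pics/w2.png",w["image"])
E
```

```text
t 4.15 q [-0.448  0.327 -0.518  0.715 -0.    -0.811] p [ 0.4675 -0.1318  0.0251] zyaw 110.8 xz [-0.9999 -0.007  -0.0079] F [ 0.38  0.11 -0.81] gap 0.0384
```

View pics/w2.png

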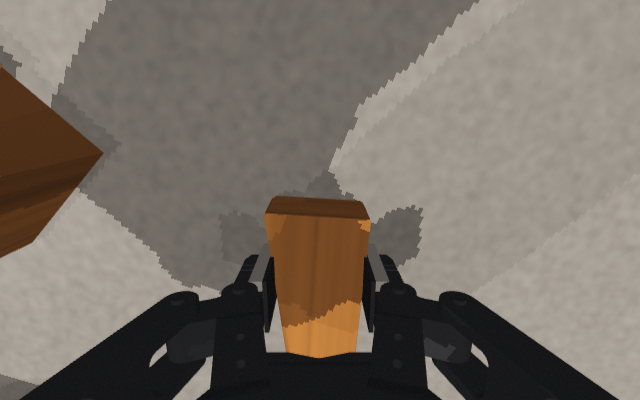

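Call:
{"api": "servo_tool", "payload": {
  "deltas": [
    {"tx":-0.02,"ty":0,"tz":0,"ax":0,"ay":0,"az":0,"fingers":0.02},
    {"tx":-0.04,"ty":0,"tz":0,"ax":0,"ay":0,"az":0,"fingers":0.02},
    {"tx":-0.04,"ty":0,"tz":0,"ax":0,"ay":0,"az":0,"fingers":0.02},
    {"tx":0,"ty":0,"tz":0,"ax":0,"ay":0,"az":0,"fingers":0.02}
  ]
}}

```text
time_s: 4.6
ee_pos: [0.4656, -0.131, 0.1275]
tcp_rot: [-0.402, 0.584, -0.401, -0.58]
ft_force: [-0.3, -1.5, -1.6]
finger_gap: 0.0377
```

```bash
python3 - <<'E'
from h import *
o,M=st();w=env.capture("wrist");cv2.imwrite("pics/w3.png",w["image"])
s=env.capture("scene");cv2.imwrite("pics/s3.png",cv2.resize(s["image"][100:300,220:540],None,fx=2.5,fy=2.5,interpolation=cv2.INTER_CUBIC))
c=env.capture("top");cv2.imwrite("pics/t3.png",cv2.resize(c["image"][120:240,230:400],None,fx=4.5,fy=4.5,interpolation=cv2.INTER_CUBIC))
hsv=cv2.cvtColor(c["image"],cv2.COLOR_BGR2HSV);H,S,V=cv2.split(hsv)
m=((H>=18)&(H<35)&(S>80)).astype(float);m=cv2.GaussianBlur(S.astype(np.float32),(0,0),.8)
def edge(axis,rng,lo,hi,h,thr=85):
    pts=[]
    for i in rng:
        a=m[lo:hi,i] if axis=='v' else m[i,lo:hi]
        # crossing from high to low
        j=[k for k in range(len(a)-1) if (a[k]-thr)*(a[k+1]-thr)<=0]
        if not j: continue
        k=j[0];p=lo+k+(thr-a[k])/(a[k+1]-a[k])
        pts.append((i,p) if axis=='v' else (p,i))
    pts=np.array(pts,np.float32)
    P=ray(c,pts,h)[:,:2]
    f=cv2.fitLine(P.astype(np.float32),cv2.DIST_HUBER,0,1e-5,1e-5).ravel();f=np.array(f)
    n=np.array([-f[1],f[0]]);r=(P-f[2:])@n
    print(axis,lo,hi,"dir deg",round(np.degrees(np.arctan2(f[1],f[0])),2),"pt",f[2:].round(4),"res",r.std().round(4),len(P))
    return f
print("near rail bottom");edge('v',range(170,268),158,172,.06)
print("near rail top");edge('v',range(172,266),135,150,.06)
print("far rail top");edge('v',range(170,268),38,52,.06)
print("tenon bottom");edge('v',range(293,307),156,172,.052)
print("tenon top");edge('v',range(293,307),136,150,.052)
print("tenon end");edge('h',range(147,160),302,318,.052)
print("leg outer");edge('h',range(85,135),278,300,.06)
print("leg inner");edge('h',range(75,135),262,280,.06)
print("far tenon end");edge('h',range(49,60),302,318,.052)
E
```

```text
t 4.6 q [-0.448  0.215 -0.365  0.984 -0.001 -0.81 ] p [ 0.4656 -0.131   0.1275] zyaw 110.79 xz [-1.     -0.0042 -0.0053] F [-0.33 -1.54 -1.61] gap 0.0377
near rail bottom
v 158 172 dir deg -88.98 pt [0.593  0.3266] res 0.0003 98
near rail top
v 135 150 dir deg -89.32 pt [0.6733 0.3275] res 0.0002 94
far rail top
v 38 52 dir deg -89.28 pt [1.0035 0.3312] res 0.0003 98
tenon bottom
v 156 172 dir deg -89.57 pt [0.6026 0.066 ] res 0.0002 14
tenon top
v 136 150 dir deg -89.06 pt [0.6713 0.0662] res 0.0002 14
tenon end
h 302 318 dir deg 2.14 pt [0.6359 0.0302] res 0.0002 13
leg outer
h 278 300 dir deg -3.03 pt [0.779  0.1005] res 0.003 50
leg inner
h 262 280 dir deg 1.54 pt [0.7966 0.1538] res 0.0002 60
far tenon end
h 302 318 dir deg 3.46 pt [0.9703 0.0333] res 0.0002 11
```

View pics/w3.png

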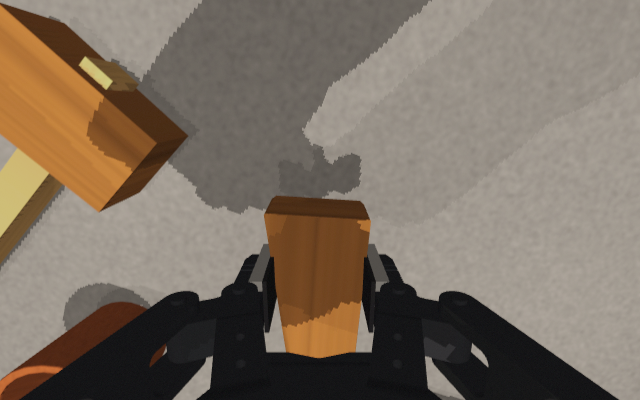

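View pics/s3.png

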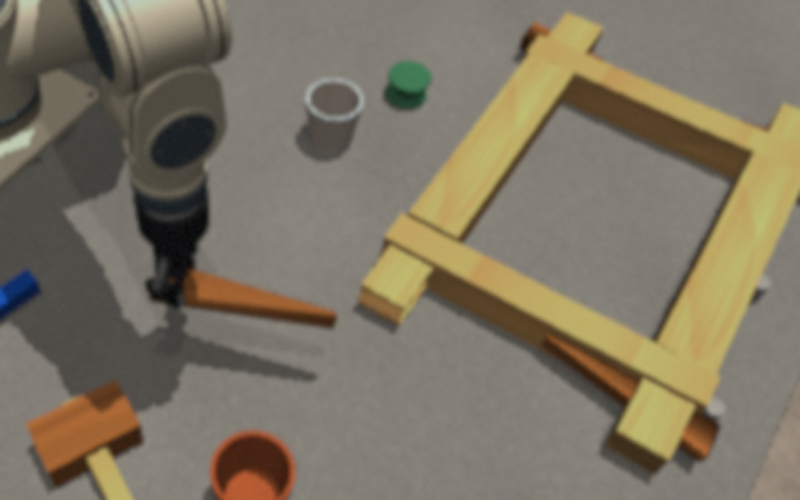

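View pics/t3.png

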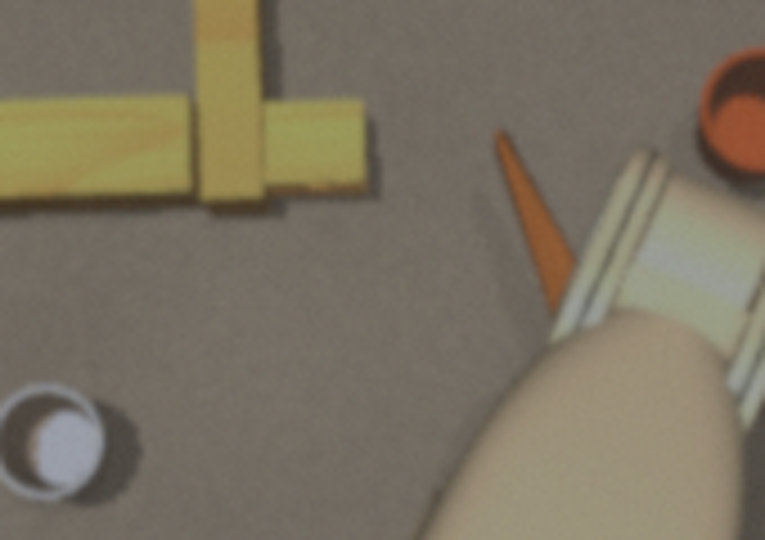

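Call:
{"api": "servo_tool", "payload": {
  "deltas": [
    {"tx":-0.03,"ty":-0.02,"tz":0.018,"ax":0,"ay":0,"az":0,"fingers":0.02},
    {"tx":-0.03,"ty":-0.022,"tz":0.02,"ax":0,"ay":0,"az":0,"fingers":0.02},
    {"tx":-0.03,"ty":-0.022,"tz":0.02,"ax":0,"ay":0,"az":0,"fingers":0.02},
    {"tx":-0.03,"ty":-0.022,"tz":0.02,"ax":0.75,"ay":0,"az":0,"fingers":0.02},
    {"tx":-0.02,"ty":-0.02,"tz":0.02,"ax":0.75,"ay":0,"az":0,"fingers":0.02},
    {"tx":0,"ty":0,"tz":0,"ax":0.75,"ay":0,"az":0,"fingers":0.02},
    {"tx":0,"ty":0,"tz":0,"ax":0.75,"ay":0,"az":0,"fingers":0.02},
    {"tx":0,"ty":0,"tz":0,"ax":0,"ay":0,"az":0,"fingers":0.02}
  ]
}}

```text
time_s: 5.55
ee_pos: [0.5294, 0.0045, 0.2536]
tcp_rot: [0.473, -0.514, 0.481, 0.529]
ft_force: [0.2, -0.6, -2.1]
finger_gap: 0.0377
```

```bash
python3 - <<'E'
from h import *
o,M=st();w=env.capture("wrist");cv2.imwrite("pics/w4.png",w["image"])
np.savez("w4.npz",**{k:v for k,v in w.items()},ee_pos=o["ee_pos"],tcp_rot=o["tcp_rot"])
E
```

```text
t 5.55 q [-1.510e-01  2.380e-01  1.000e-03  1.358e+00  3.000e-03 -2.410e-01] p [0.5294 0.0045 0.2536] zyaw 95.12 xz [-0.9997  0.0226  0.0083] F [ 0.16 -0.57 -2.12] gap 0.0377
```

View pics/w4.png

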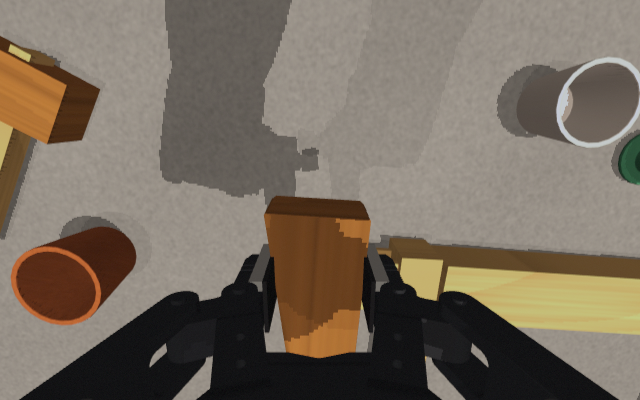

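Call:
{"api": "servo_tool", "payload": {
  "deltas": [
    {"tx":-0.01,"ty":-0.03,"tz":0,"ax":0,"ay":0,"az":0,"fingers":0.02},
    {"tx":-0.01,"ty":-0.03,"tz":-0.008,"ax":0,"ay":0,"az":0,"fingers":0.02},
    {"tx":0,"ty":-0.02,"tz":-0.008,"ax":0,"ay":0,"az":0,"fingers":0.02},
    {"tx":0,"ty":0,"tz":0,"ax":0,"ay":0,"az":0,"fingers":0.02}
  ]
}}

```text
time_s: 6.0
ee_pos: [0.6112, -0.0052, 0.2666]
tcp_rot: [0.469, -0.514, 0.481, 0.534]
ft_force: [-1.5, 0.4, -1.8]
finger_gap: 0.0379
```

```bash
python3 - <<'E'
from h import *
o,M=st();togo([.62,0,.27],95.4);w=env.capture("wrist");cv2.imwrite("pics/w5.png",w["image"])
np.savez("w5.npz",**{k:v for k,v in w.items()},ee_pos=o["ee_pos"],tcp_rot=o["tcp_rot"])
cv2.imwrite("pics/w5c.png",cv2.resize(w["image"][80:240,330:530],None,fx=4,fy=3.7,interpolation=cv2.INTER_CUBIC))
E
```

```text
t 6.0 q [-0.147  0.385  0.247  1.467  0.003 -0.245] p [ 0.6112 -0.0052  0.2666] zyaw 95.63 xz [-0.9994  0.0319  0.0107] F [-1.48  0.35 -1.84] gap 0.0379
t 6.0 q [-0.147  0.385  0.247  1.467  0.003 -0.245] p [ 0.6112 -0.0052  0.2666] zyaw 95.63 xz [-0.9994  0.0319  0.0107] F [-1.48  0.35 -1.84] gap 0.0379
tool delta [-0.0037 -0.0091  0.0044]
turn units [ 0.048  0.122 -0.366]
```

View pics/w5.png

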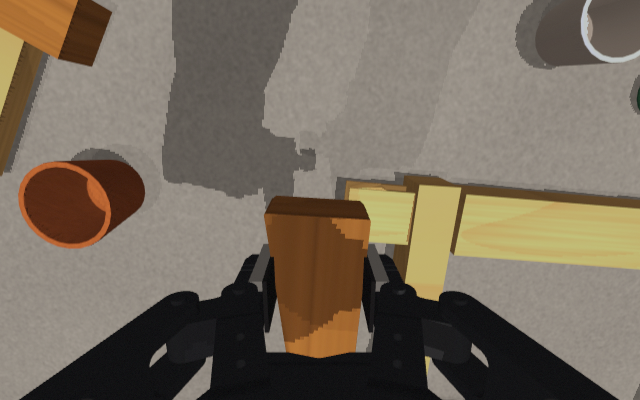

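View pics/w5c.png

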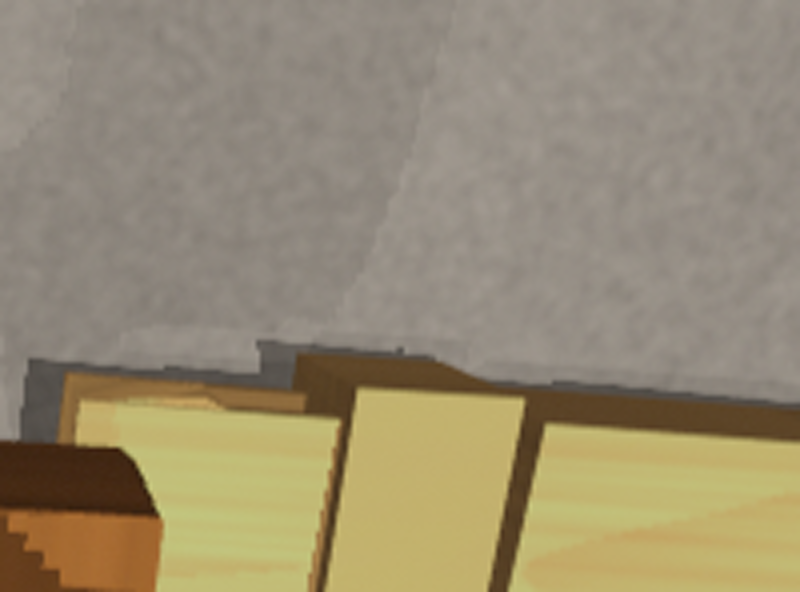

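```bash
python3 - <<'E'
from h import *
d=np.load("w5.npz");o=dict(ee_pos=d["ee_pos"],tcp_rot=d["tcp_rot"]);w={k:d[k] for k in d.files}
for n,(a,b),h in [("railcorner",(545,423),.06),("rail edge far",(800,439),.06),("shoulder far",(512,592),.06),("leg in",(525,398),.06),("leg out",(357,388),.06),("legout far",(326,592),.06),("tenon corner",(77,400),.052),("tenon edge at leg",(342,418),.052)]:
    print(n,ray(w,[[330+a/4,80+b/3.7]],h,o).round(4)[0][:2])
E
```

```text
railcorner [0.6076 0.1549]
rail edge far [0.6058 0.2241]
shoulder far [0.6594 0.1568]
leg in [0.6009 0.148 ]
leg out [0.6022 0.1032]
legout far [0.6641 0.1056]
tenon corner [0.6143 0.0313]
tenon edge at leg [0.6128 0.1035]
```

```bash
python3 - <<'E'
from h import *
d=np.load("w5.npz");w={k:d[k] for k in d.files}
cv2.imwrite("pics/w5k.png",cv2.resize(w["image"][185:365,250:390],None,fx=4,fy=3.3,interpolation=cv2.INTER_CUBIC))
E
```

```text
(no output)
```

View pics/w5k.png

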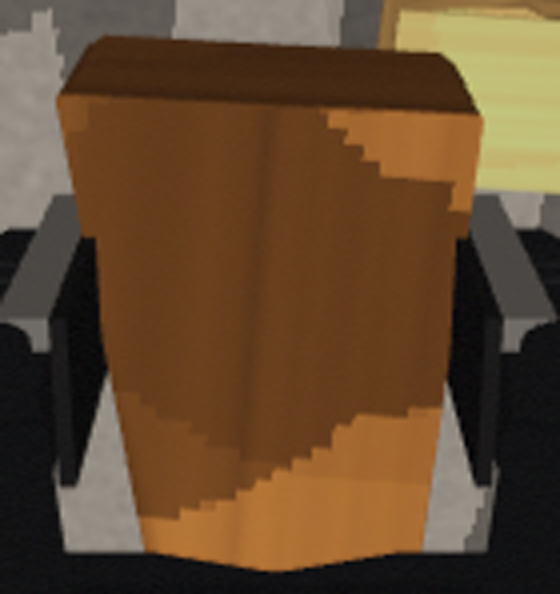

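```bash
python3 - <<'E'
from h import *
d=np.load("w5.npz");T=d["tool_from_camera"]
for h in(.0,.0015,.003):
  Q=[]
  for a,b in[(60,95),(145,550),(482,115),(422,550)]:
    u,v=250+a/4,185+b/3.3
    r=T[:3,:3]@np.array([(u-d["cx"])/d["fx"],-(v-d["cy"])/d["fy"],-1]);Q.append(T[:3,3]+r*(h-T[0,3])/r[0])
  Q=np.array(Q);print(h,Q[:,1:].round(4).tolist(),"width",np.linalg.norm(Q[0]-Q[2]).round(4))
  for i,j in((0,1),(2,3)):
    e=Q[j]-Q[i];print(" edge angle from -y toward z",np.degrees(np.arctan2(e[2],-e[1])).round(2))
E
```

```text
0.0 [[0.0299, -0.0211], [-0.0368, -0.0145], [0.0273, 0.0212], [-0.0369, 0.0172]] width 0.0424
 edge angle from -y toward z 5.62
 edge angle from -y toward z -3.57
0.0015 [[0.0294, -0.0213], [-0.0381, -0.0147], [0.0267, 0.0215], [-0.0382, 0.0174]] width 0.0429
 edge angle from -y toward z 5.62
 edge angle from -y toward z -3.57
0.003 [[0.0289, -0.0216], [-0.0394, -0.0149], [0.0262, 0.0218], [-0.0395, 0.0177]] width 0.0434
 edge angle from -y toward z 5.62
 edge angle from -y toward z -3.57
```

```bash
cat >> h.py <<'E'
def togo2(p,yaw,ty=-.007,tz=-.008):
    o,M=st();print("tool delta",np.round(M.T@(np.array(p)-o["ee_pos"]),4))
    g=np.radians(yaw);z=np.array([np.cos(g),np.sin(g),0]);x=np.array([0,0,-1.]);T=np.stack([x,np.cross(z,x),z],1)
    # T[2]=[-1,ty,tz]: rotate about tool z by az -> changes T[2,1]; about y -> T[2,2]
    T=T@R.from_rotvec([0,-tz,ty]).as_matrix()
    print("check",T[2].round(4),"turn units",np.round(np.degrees(R.from_matrix(M.T@T).as_rotvec())/5,3))
E
python3 -c "
from h import *
togo2([.415,.0752,.12],95.7)"
```

```text
t 6.05 q [-0.147  0.383  0.245  1.467  0.003 -0.245] p [ 0.6101 -0.0049  0.2667] zyaw 95.62 xz [-0.9994  0.0325  0.0109] F [-0.06  1.05 -1.05] gap 0.0379
tool delta [0.1538 0.1815 0.0972]
check [-0.9999 -0.007  -0.008 ] turn units [-0.012  0.217 -0.452]
```

Call:
{"api": "servo_tool", "payload": {
  "deltas": [
    {"tx":0.01,"ty":0.03,"tz":0.015,"ax":0,"ay":0.05,"az":-0.1,"fingers":0.02},
    {"tx":0.02,"ty":0.04,"tz":0.02,"ax":0,"ay":0.05,"az":-0.1,"fingers":0.02},
    {"tx":0.02,"ty":0.04,"tz":0.02,"ax":0,"ay":0.05,"az":-0.1,"fingers":0.02},
    {"tx":0.02,"ty":0.04,"tz":0.02,"ax":0,"ay":0.05,"az":-0.1,"fingers":0.02},
    {"tx":0.02,"ty":0.025,"tz":0.02,"ax":0,"ay":0,"az":0,"fingers":0.02},
    {"tx":0.01,"ty":0,"tz":0,"ax":0,"ay":0,"az":0,"fingers":0.02},
    {"tx":0,"ty":0,"tz":0,"ax":0,"ay":0,"az":0,"fingers":0.02}
  ]
}}

```text
time_s: 6.75
ee_pos: [0.4116, 0.0727, 0.1612]
tcp_rot: [-0.471, 0.526, -0.476, -0.525]
ft_force: [-0.2, 0.5, -1.1]
finger_gap: 0.038
```

```bash
python3 -c "
from h import *
togo2([.415,.0752,.0431],95.7)"
```

```text
t 6.75 q [-0.023  0.086 -0.431  1.057 -0.006 -0.126] p [0.4116 0.0727 0.1612] zyaw 95.94 xz [-1.      0.0044 -0.0055] F [-0.22  0.49 -1.07] gap 0.038
tool delta [ 0.118  -0.0042  0.0028]
check [-0.9999 -0.007  -0.008 ] turn units [ 0.049  0.029 -0.13 ]
```

Call:
{"api": "servo_tool", "payload": {
  "deltas": [
    {"tx":0.03,"ty":0.003,"tz":0.003,"ax":0.05,"ay":0.03,"az":-0.1,"fingers":0.02},
    {"tx":0.035,"ty":0,"tz":0,"ax":0,"ay":0,"az":-0.04,"fingers":0.02},
    {"tx":0.03,"ty":0,"tz":0,"ax":0,"ay":0,"az":0,"fingers":0.02},
    {"tx":0.015,"ty":0,"tz":0,"ax":0,"ay":0,"az":0,"fingers":0.02},
    {"tx":0,"ty":0,"tz":0,"ax":0,"ay":0,"az":0,"fingers":0.02}
  ]
}}

```text
time_s: 7.25
ee_pos: [0.414, 0.0726, 0.0507]
tcp_rot: [-0.476, 0.531, -0.473, -0.518]
ft_force: [-0.3, 0.4, -0.9]
finger_gap: 0.0378
```

```bash
python3 - <<'E'
from h import *
togo2([.415,.0752,.0431],95.7)
s=env.capture("scene");cv2.imwrite("pics/s6.png",cv2.resize(s["image"][130:280,260:460],None,fx=4,fy=4,interpolation=cv2.INTER_CUBIC))
c=env.capture("top");cv2.imwrite("pics/t6.png",cv2.resize(c["image"][120:240,240:360],None,fx=5,fy=5,interpolation=cv2.INTER_CUBIC))
E
```

```text
t 7.25 q [-0.022  0.196 -0.629  0.728 -0.007 -0.122] p [0.414  0.0726 0.0507] zyaw 95.72 xz [-0.9998 -0.0157 -0.0094] F [-0.29  0.45 -0.93] gap 0.0378
tool delta [ 0.0076 -0.0012  0.0025]
check [-0.9999 -0.007  -0.008 ] turn units [ 0.004 -0.016  0.1  ]
```

View pics/s6.png

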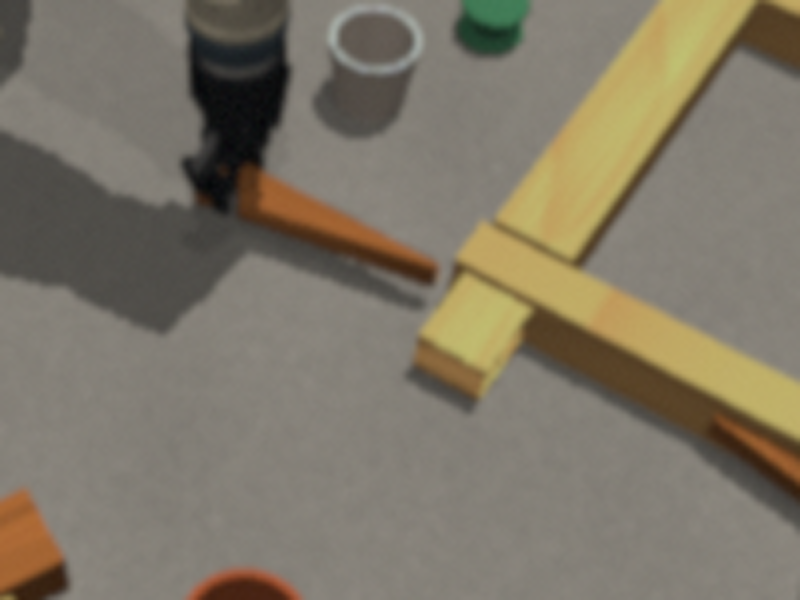

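View pics/t6.png

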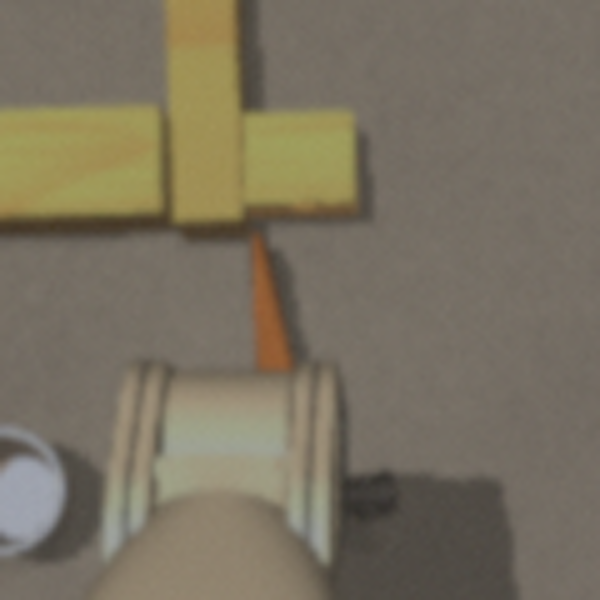

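```bash
python3 - <<'E'
from h import *
c=env.capture("top")
for n,u,v,h in[("flat tip",252.5,235,.05),("flat back",257,365,.05),("tip end",256,233,.05),("leg out",243,215,.06),("leg out far",239,40,.06),("legnear",205,222,.06),("tenon corner",355,205,.052)]:
    print(n,ray(c,[[240+(u-2)/5,120+(v-2)/5]],h).round(4)[0])
st()
E
```

```text
flat tip [0.5915 0.0976 0.05  ]
flat back [0.5068 0.0954 0.05  ]
tip end [0.5928 0.0953 0.05  ]
leg out [0.6026 0.1027 0.06  ]
leg out far [0.7179 0.1044 0.06  ]
legnear [0.5985 0.1271 0.06  ]
tenon corner [0.6095 0.0311 0.052 ]
t 7.4 q [-0.021  0.193 -0.627  0.731 -0.007 -0.121] p [0.415  0.0728 0.0527] zyaw 95.71 xz [-0.9998 -0.0193 -0.0098] F [-0.48 -0.01 -1.72] gap 0.0381
```

Call:
{"api": "servo_tool", "payload": {
  "deltas": [
    {"tx":0.008,"ty":0,"tz":0.002,"ax":0,"ay":0,"az":0.14,"fingers":0.02},
    {"tx":0,"ty":0,"tz":0,"ax":0,"ay":0,"az":0,"fingers":0.02}
  ]
}}

```text
time_s: 7.6
ee_pos: [0.4167, 0.0746, 0.0461]
tcp_rot: [-0.475, 0.529, -0.474, -0.519]
ft_force: [-0.1, 0.1, -1.1]
finger_gap: 0.0381
```

```bash
python3 - <<'E'
from h import *
togo2([.415,.0752,.0431],95.7)
E
```

```text
t 7.6 q [-0.016  0.211 -0.625  0.724 -0.009 -0.115] p [0.4167 0.0746 0.0461] zyaw 95.7 xz [-0.9999 -0.0099 -0.0102] F [-0.1   0.13 -1.11] gap 0.0381
tool delta [0.0029 0.0016 0.0008]
check [-0.9999 -0.007  -0.008 ] turn units [ 0.    -0.026  0.033]
```

Call:
{"api": "servo_tool", "payload": {
  "deltas": [
    {"tx":0.003,"ty":-0.01,"tz":0.0,"ax":0,"ay":0,"az":0.03,"fingers":0.02},
    {"tx":0.0002,"ty":-0.015,"tz":-0.001,"ax":0,"ay":0,"az":0,"fingers":0.02},
    {"tx":0.0002,"ty":-0.015,"tz":-0.001,"ax":0,"ay":0,"az":0,"fingers":0.02},
    {"tx":0,"ty":0,"tz":0,"ax":0,"ay":0,"az":0,"fingers":0.02}
  ]
}}

```text
time_s: 8.0
ee_pos: [0.4604, 0.0768, 0.0438]
tcp_rot: [-0.474, 0.529, -0.475, -0.519]
ft_force: [0.2, -0.1, -2.1]
finger_gap: 0.0381
```

```bash
python3 - <<'E'
from h import *
togo2([.455,.0765,.0431],95.7)
E
```

```text
t 8.0 q [-0.009  0.277 -0.534  0.749 -0.01  -0.108] p [0.4604 0.0768 0.0438] zyaw 95.7 xz [-0.9999 -0.0092 -0.0112] F [ 0.23 -0.09 -2.11] gap 0.0381
tool delta [0.0006 0.0054 0.0003]
check [-0.9999 -0.007  -0.008 ] turn units [ 0.001 -0.036  0.025]
```

Call:
{"api": "servo_tool", "payload": {
  "deltas": [
    {"tx":0.0003,"ty":-0.015,"tz":-0.001,"ax":0,"ay":0,"az":0.02,"fingers":0.02},
    {"tx":0.0002,"ty":-0.015,"tz":-0.001,"ax":0,"ay":0,"az":0,"fingers":0.02},
    {"tx":0.0002,"ty":-0.015,"tz":-0.001,"ax":0,"ay":0,"az":0,"fingers":0.02},
    {"tx":0.0002,"ty":-0.015,"tz":-0.001,"ax":0,"ay":0,"az":0,"fingers":0.02},
    {"tx":0,"ty":0,"tz":0,"ax":0,"ay":0,"az":0,"fingers":0.02}
  ]
}}

```text
time_s: 8.5
ee_pos: [0.5212, 0.0787, 0.0429]
tcp_rot: [-0.473, 0.529, -0.476, -0.52]
ft_force: [0.4, -0.4, -1.5]
finger_gap: 0.0382
```

```bash
python3 - <<'E'
from h import *
togo2([.535,.079,.0431],95.7)
c=env.capture("top");cv2.imwrite("pics/t7.png",cv2.resize(c["image"][90:220,240:360],None,fx=5,fy=4.6,interpolation=cv2.INTER_CUBIC))
s=env.capture("scene");cv2.imwrite("pics/s7.png",cv2.resize(s["image"][130:280,260:460],None,fx=4,fy=4,interpolation=cv2.INTER_CUBIC))
E
```

```text
t 8.5 q [-0.003  0.366 -0.393  0.805 -0.011 -0.103] p [0.5212 0.0787 0.0429] zyaw 95.69 xz [-0.9999 -0.005  -0.0121] F [ 0.43 -0.36 -1.48] gap 0.0382
tool delta [-0.0001 -0.0137 -0.0011]
check [-0.9999 -0.007  -0.008 ] turn units [-0.002 -0.047 -0.022]
```

View pics/t7.png

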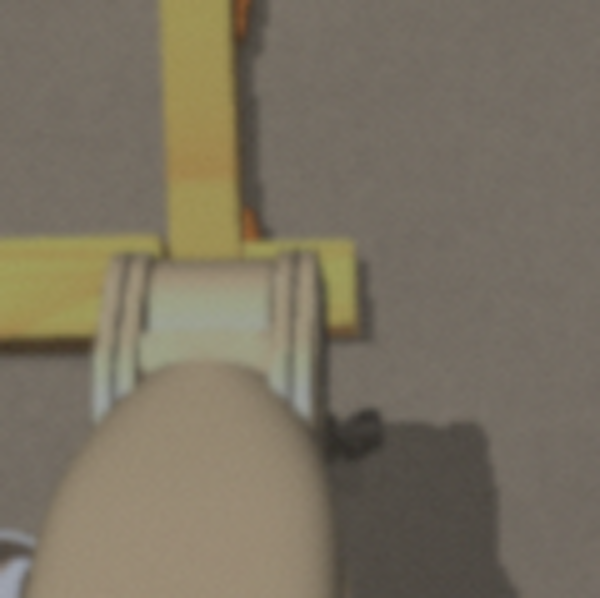

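View pics/s7.png

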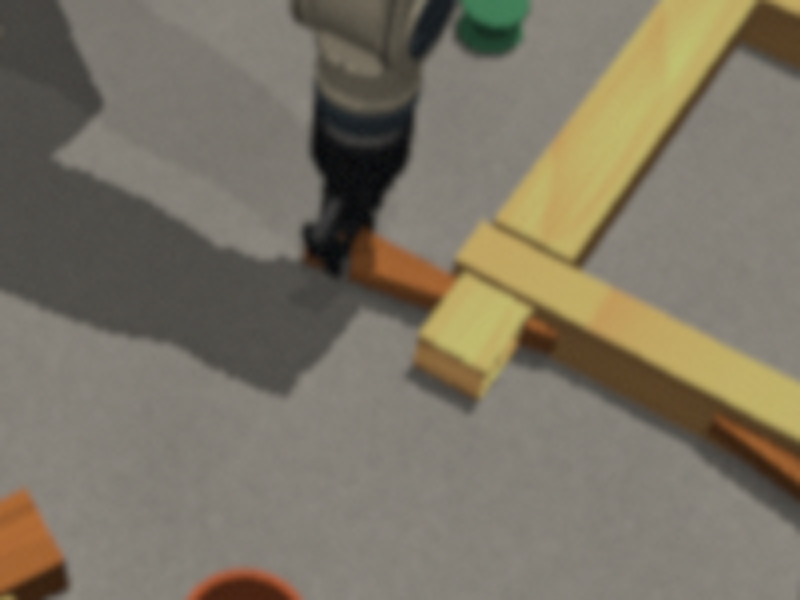

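Call:
{"api": "servo_tool", "payload": {
  "deltas": [
    {"tx":0.0,"ty":-0.012,"tz":-0.001,"ax":0,"ay":0,"az":0,"fingers":0.02},
    {"tx":0.0,"ty":-0.012,"tz":-0.001,"ax":0,"ay":0,"az":0,"fingers":0.02},
    {"tx":0,"ty":0,"tz":0,"ax":0,"ay":0,"az":0,"fingers":0.02}
  ]
}}

```text
time_s: 8.9
ee_pos: [0.5433, 0.0793, 0.0431]
tcp_rot: [-0.472, 0.528, -0.477, -0.521]
ft_force: [-0.2, -0.5, -1.1]
finger_gap: 0.0381
```

Call:
{"api": "servo_tool", "payload": {
  "deltas": [
    {"tx":0.0,"ty":-0.004,"tz":0,"ax":0,"ay":0,"az":0,"fingers":0.02}
  ]
}}

```text
time_s: 9.0
ee_pos: [0.5471, 0.0797, 0.043]
tcp_rot: [-0.472, 0.528, -0.477, -0.521]
ft_force: [-0.2, -1.1, -1.6]
finger_gap: 0.0383
```

Call:
{"api": "servo_tool", "payload": {
  "deltas": [
    {"tx":0.0,"ty":-0.004,"tz":0,"ax":0,"ay":0,"az":0,"fingers":0.02}
  ]
}}

```text
time_s: 9.1
ee_pos: [0.5512, 0.08, 0.043]
tcp_rot: [-0.472, 0.528, -0.477, -0.521]
ft_force: [-0.3, -2.0, -1.0]
finger_gap: 0.0383
```

```bash
python3 - <<'E'
from h import *
togo2([.555,.0795,.0431],95.7)
E
```

```text
t 9.1 q [-0.001  0.41  -0.318  0.84  -0.012 -0.1  ] p [0.5512 0.08   0.043 ] zyaw 95.69 xz [-0.9999 -0.0014 -0.012 ] F [-0.26 -2.04 -1.03] gap 0.0383
tool delta [-0.0001 -0.0037 -0.0009]
check [-0.9999 -0.007  -0.008 ] turn units [-0.001 -0.046 -0.064]
```

Call:
{"api": "servo_tool", "payload": {
  "deltas": [
    {"tx":0.0,"ty":-0.004,"tz":-0.0012,"ax":0,"ay":0,"az":-0.05,"fingers":0.02}
  ]
}}

```text
time_s: 9.2
ee_pos: [0.5536, 0.08, 0.0424]
tcp_rot: [-0.473, 0.527, -0.476, -0.521]
ft_force: [-11.3, 6.8, 0.1]
finger_gap: 0.0379
```

Call:
{"api": "servo_tool", "payload": {
  "deltas": [
    {"tx":0.0,"ty":-0.004,"tz":-0.0005,"ax":0,"ay":0,"az":0,"fingers":0.02}
  ]
}}

```text
time_s: 9.3
ee_pos: [0.5556, 0.0807, 0.0416]
tcp_rot: [-0.472, 0.526, -0.477, -0.523]
ft_force: [-7.2, 3.0, -0.6]
finger_gap: 0.0385
```

Call:
{"api": "servo_tool", "payload": {
  "deltas": [
    {"tx":0.0,"ty":-0.003,"tz":-0.0003,"ax":0,"ay":0,"az":0,"fingers":0.02}
  ]
}}

```text
time_s: 9.4
ee_pos: [0.5569, 0.0811, 0.041]
tcp_rot: [-0.471, 0.525, -0.477, -0.524]
ft_force: [-5.7, 1.2, 0.3]
finger_gap: 0.0381
```

```bash
python3 - <<'E'
from h import *
st()
c=env.capture("top");cv2.imwrite("pics/t8.png",cv2.resize(c["image"][90:220,240:360],None,fx=5,fy=4.6,interpolation=cv2.INTER_CUBIC))
w=env.capture("wrist");cv2.imwrite("pics/w8.png",w["image"])
E
```

```text
t 9.4 q [-0.001  0.425 -0.299  0.852 -0.007 -0.102] p [0.5569 0.0811 0.041 ] zyaw 95.77 xz [-1.      0.0061 -0.0068] F [-5.72  1.19  0.32] gap 0.0381
```

View pics/w8.png

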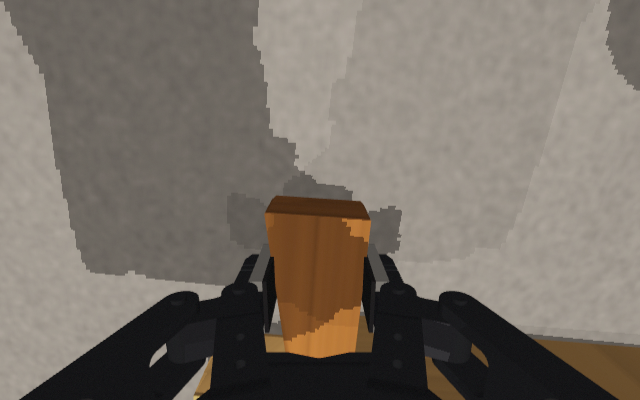

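View pics/t8.png

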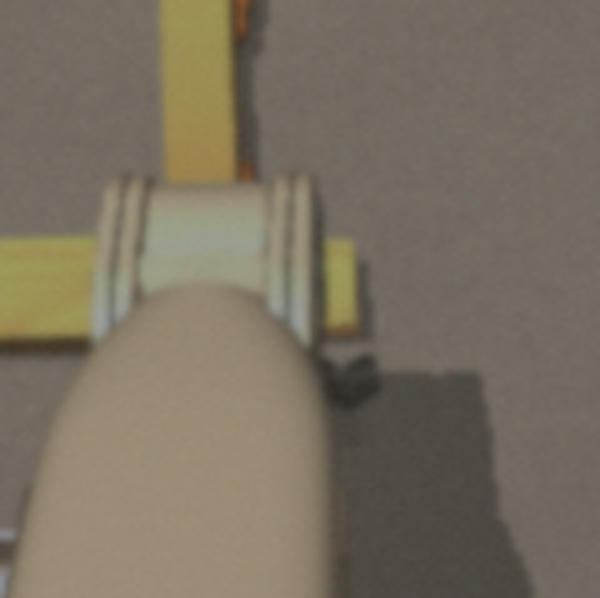

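Call:
{"api": "servo_tool", "payload": {
  "deltas": [
    {"tx":0,"ty":0,"tz":0,"ax":0,"ay":0,"az":0,"fingers":0.05},
    {"tx":0,"ty":0,"tz":0,"ax":0,"ay":0,"az":0,"fingers":0.075},
    {"tx":0,"ty":0,"tz":0,"ax":0,"ay":0,"az":0,"fingers":0.075},
    {"tx":0,"ty":0,"tz":0,"ax":0,"ay":0,"az":0,"fingers":0.075}
  ]
}}

```text
time_s: 9.9
ee_pos: [0.5581, 0.0814, 0.0415]
tcp_rot: [-0.472, 0.526, -0.476, -0.524]
ft_force: [0.9, 0.5, -0.6]
finger_gap: 0.0752
```

```bash
python3 - <<'E'
from h import *
st()
w=env.capture("wrist");cv2.imwrite("pics/w9.png",w["image"])
E
```

```text
t 9.9 q [-0.001  0.425 -0.298  0.851 -0.007 -0.102] p [0.5581 0.0814 0.0415] zyaw 95.82 xz [-1.      0.0036 -0.0065] F [ 0.92  0.52 -0.64] gap 0.0752
```

View pics/w9.png

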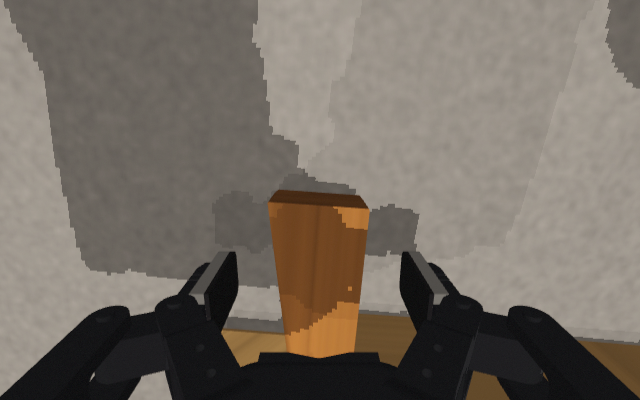

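Call:
{"api": "servo_tool", "payload": {
  "deltas": [
    {"tx":-0.02,"ty":0,"tz":0,"ax":0,"ay":0,"az":0,"fingers":0.075},
    {"tx":-0.04,"ty":0,"tz":0,"ax":0,"ay":0,"az":0,"fingers":0.085},
    {"tx":-0.04,"ty":0,"tz":0,"ax":0,"ay":0,"az":0,"fingers":0.085},
    {"tx":-0.04,"ty":0,"tz":0,"ax":0,"ay":0,"az":0,"fingers":0.085},
    {"tx":-0.02,"ty":0,"tz":-0.03,"ax":0,"ay":0,"az":0,"fingers":0.085},
    {"tx":0,"ty":0,"tz":-0.045,"ax":0.9,"ay":0,"az":0,"fingers":0.085},
    {"tx":0,"ty":0,"tz":-0.045,"ax":0.9,"ay":0,"az":0,"fingers":0.085},
    {"tx":0,"ty":0,"tz":0,"ax":0,"ay":0,"az":0,"fingers":0.085}
  ]
}}

```text
time_s: 10.75
ee_pos: [0.5682, -0.0401, 0.2102]
tcp_rot: [0.512, -0.488, 0.516, 0.483]
ft_force: [0.5, -0.3, -0.2]
finger_gap: 0.0848
```

```bash
python3 - <<'E'
from h import *
togo([.5191,-.3304,.15],65.8)
c=env.capture("top");cv2.imwrite("pics/t10.png",cv2.resize(c["image"][90:220,240:360],None,fx=5,fy=4.6,interpolation=cv2.INTER_CUBIC))
s=env.capture("scene");cv2.imwrite("pics/s10.png",cv2.resize(s["image"][130:280,260:460],None,fx=4,fy=4,interpolation=cv2.INTER_CUBIC))
E
```

```text
t 10.75 q [-0.214  0.305 -0.015  1.248 -0.008 -0.156] p [ 0.5682 -0.0401  0.2102] zyaw 86.71 xz [-1.     -0.001  -0.0086] F [ 0.54 -0.26 -0.24] gap 0.0848
tool delta [ 0.0627  0.0325 -0.2921]
turn units [ 4.182 -0.096  0.03 ]
```

View pics/t10.png

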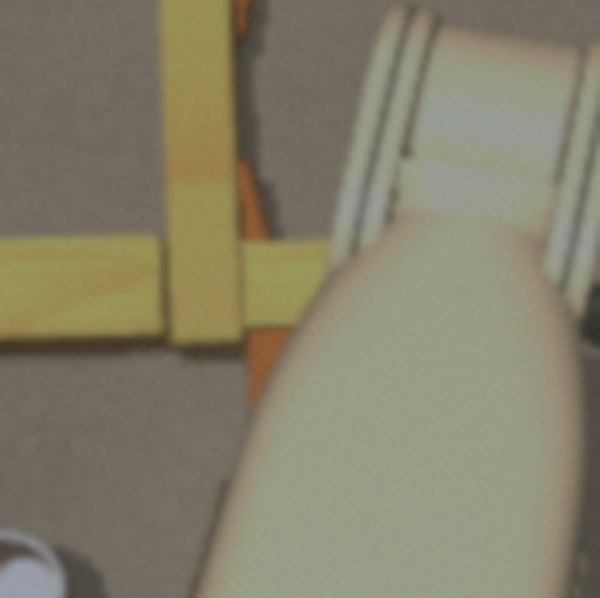

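View pics/s10.png

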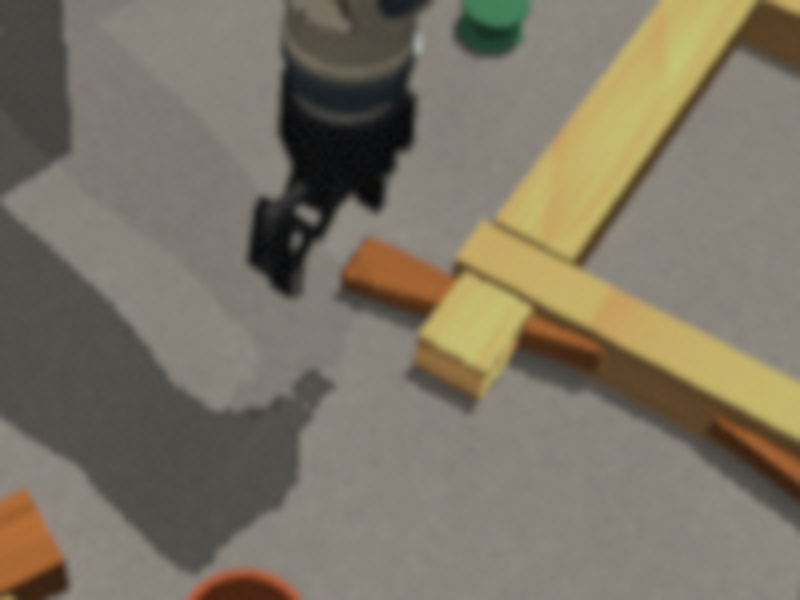

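Call:
{"api": "servo_tool", "payload": {
  "deltas": [
    {"tx":0,"ty":0.005,"tz":-0.047,"ax":0,"ay":0,"az":0,"fingers":0.085},
    {"tx":0,"ty":0.005,"tz":-0.047,"ax":0,"ay":0,"az":0,"fingers":0.085},
    {"tx":0,"ty":0.005,"tz":-0.047,"ax":0,"ay":0,"az":0,"fingers":0.085},
    {"tx":0,"ty":0.005,"tz":-0.047,"ax":0,"ay":0,"az":0,"fingers":0.085},
    {"tx":0.01,"ty":0.005,"tz":-0.035,"ax":0.9,"ay":0,"az":0,"fingers":0.085},
    {"tx":0.01,"ty":0,"tz":-0.02,"ax":0.9,"ay":0,"az":0,"fingers":0.085},
    {"tx":0.01,"ty":0,"tz":0,"ax":0.9,"ay":0,"az":0,"fingers":0.085},
    {"tx":0.0,"ty":0,"tz":0,"ax":0.9,"ay":0,"az":0,"fingers":0.085}
  ]
}}

```text
time_s: 11.65
ee_pos: [0.5311, -0.2766, 0.179]
tcp_rot: [0.58, -0.404, 0.582, 0.402]
ft_force: [0.7, 0.1, -0.2]
finger_gap: 0.085
```

```bash
python3 - <<'E'
from h import *
togo([.5191,-.3304,.15],65.8)
o=env.get_obs();w=env.capture("wrist");cv2.imwrite("pics/w11.png",w["image"])
hsv=cv2.cvtColor(w["image"],cv2.COLOR_BGR2HSV);H,S,V=cv2.split(hsv)
y=((H>=18)&(H<35)&(S>80)&(V>60)).astype(np.uint8)
n,l,s,ce=cv2.connectedComponentsWithStats(y)
for i in range(1,n):
    if s[i,4]>300:
        ys,xs=np.where(l==i);r=cv2.minAreaRect(np.stack([xs,ys],-1).astype(np.float32));print(s[i],np.round(ray(w,cv2.boxPoints(r),.038,o)[:,:2],4).tolist(),ray(w,[r[0]],.038,o).round(4))
E
```

```text
t 11.65 q [-0.619  0.368 -0.002  1.199 -0.003 -0.262] p [ 0.5311 -0.2766  0.179 ] zyaw 69.57 xz [-1.     -0.001  -0.0038] F [ 0.73  0.1  -0.2 ] gap 0.085
tool delta [ 0.0292 -0.0075 -0.0545]
turn units [ 0.755 -0.043  0.013]
[ 240  238   28   97 2105] [[0.6356, -0.398], [0.5443, -0.3545], [0.5531, -0.3326], [0.6452, -0.3739]] [[ 0.5924 -0.3637  0.038 ]]
```

View pics/w11.png

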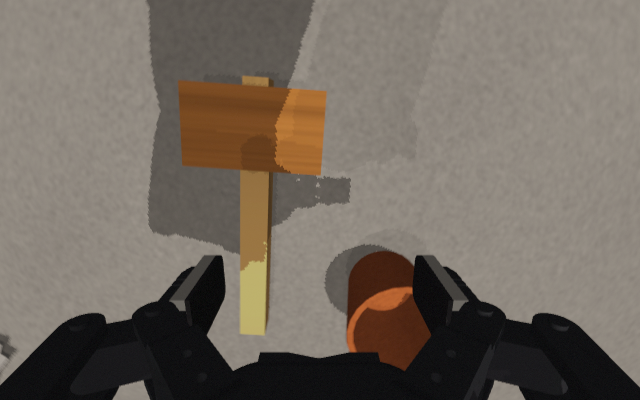

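```bash
python3 - <<'E'
from h import *
o,M=st();w=env.capture("wrist")
a=ray(w,[[253,334],[256,172],[180.5,81],[326,92],[322,175],[182,165]],.038,o)[:,:2]
b=ray(w,[[180.5,81],[326,92],[322,175],[182,165]],.05,o)[:,:2]
print(a[:2].round(4),b.round(4),b.mean(0).round(4))
d=a[0]-a[1];print(np.degrees(np.arctan2(d[1],d[0])));e=b[1]-b[0];print(np.degrees(np.arctan2(e[1],e[0])))
E
```

```text
t 11.7 q [-6.18e-01  3.68e-01 -1.00e-03  1.20e+00 -3.00e-03 -2.57e-01] p [ 0.5313 -0.2766  0.1796] zyaw 69.32 xz [-1.     -0.0017 -0.0041] F [ 0.26  0.35 -0.91] gap 0.085
[[ 0.641  -0.386 ]
 [ 0.4955 -0.3184]] [[ 0.4123 -0.3397]
 [ 0.4573 -0.2424]
 [ 0.5148 -0.2671]
 [ 0.4683 -0.3677]] [ 0.4632 -0.3042]
-24.918502151012884
65.17149779547356
```

Call:
{"api": "servo_tool", "payload": {
  "deltas": [
    {"tx":0.01,"ty":-0.004,"tz":-0.027,"ax":0.4,"ay":0,"az":0,"fingers":0.085},
    {"tx":0.02,"ty":-0.005,"tz":-0.026,"ax":0.4,"ay":0,"az":0,"fingers":0.085},
    {"tx":0.04,"ty":0,"tz":0,"ax":0,"ay":0,"az":0,"fingers":0.085},
    {"tx":0.03,"ty":0,"tz":0,"ax":0,"ay":0,"az":0,"fingers":0.085},
    {"tx":0,"ty":0,"tz":0,"ax":0,"ay":0,"az":0,"fingers":0.085}
  ]
}}

```text
time_s: 12.25
ee_pos: [0.5249, -0.3265, 0.0803]
tcp_rot: [0.59, -0.393, 0.59, 0.387]
ft_force: [-1.0, 0.2, 0.5]
finger_gap: 0.0844
```

```bash
python3 - <<'E'
from h import *
togo([.521,-.3306,.03],65.4)
E
```

```text
t 12.25 q [-0.691  0.46  -0.12   0.982 -0.002 -0.289] p [ 0.5249 -0.3265  0.0803] zyaw 66.93 xz [-1.     -0.0083 -0.0046] F [-0.99  0.18  0.49] gap 0.0844
tool delta [ 0.0503  0.0024 -0.005 ]
turn units [ 0.307 -0.051  0.096]
```

Call:
{"api": "servo_tool", "payload": {
  "deltas": [
    {"tx":0.025,"ty":0.002,"tz":-0.005,"ax":0.3,"ay":-0.05,"az":0.09,"fingers":0.085},
    {"tx":0.025,"ty":0,"tz":0,"ax":0,"ay":0,"az":0,"fingers":0.085},
    {"tx":0.004,"ty":0,"tz":0,"ax":0,"ay":0,"az":0,"fingers":0.085},
    {"tx":0,"ty":0,"tz":0,"ax":0,"ay":0,"az":0,"fingers":0.085}
  ]
}}

```text
time_s: 12.65
ee_pos: [0.525, -0.3288, 0.0309]
tcp_rot: [0.594, -0.387, 0.592, 0.384]
ft_force: [0.5, -0.1, 0.4]
finger_gap: 0.0849
```

```bash
python3 - <<'E'
from h import *
togo([.521,-.3306,.028],65.4)
E
```

```text
t 12.65 q [-0.695  0.509 -0.178  0.879  0.001 -0.278] p [ 0.525  -0.3288  0.0309] zyaw 66.09 xz [-1.0e+00 -5.6e-03 -9.0e-04] F [ 0.48 -0.11  0.36] gap 0.0849
tool delta [ 0.0029  0.003  -0.0033]
turn units [ 0.137 -0.01   0.064]
```

Call:
{"api": "servo_tool", "payload": {
  "deltas": [
    {"tx":0.003,"ty":0.003,"tz":-0.003,"ax":0.13,"ay":0,"az":0.06,"fingers":0.085},
    {"tx":0,"ty":0,"tz":0,"ax":0,"ay":0,"az":0,"fingers":0.05},
    {"tx":0,"ty":0,"tz":0,"ax":0,"ay":0,"az":0,"fingers":0.01},
    {"tx":0,"ty":0,"tz":0,"ax":0,"ay":0,"az":0,"fingers":0.01},
    {"tx":0,"ty":0,"tz":0,"ax":0,"ay":0,"az":0,"fingers":0.01},
    {"tx":0,"ty":0,"tz":0,"ax":0,"ay":0,"az":0,"fingers":0.01},
    {"tx":0,"ty":0,"tz":0,"ax":0,"ay":0,"az":0,"fingers":0.01}
  ]
}}

```text
time_s: 13.35
ee_pos: [0.5232, -0.3314, 0.034]
tcp_rot: [0.595, -0.386, 0.594, 0.38]
ft_force: [0.6, -0.4, -2.2]
finger_gap: 0.0229
```

```bash
python3 - <<'E'
from h import *
o,M=st();w=env.capture("wrist");cv2.imwrite("pics/w12.png",w["image"])
E
```

```text
t 13.35 q [-0.7    0.504 -0.177  0.882 -0.001 -0.273] p [ 0.5232 -0.3314  0.034 ] zyaw 65.54 xz [-1.     -0.0076 -0.0031] F [ 0.64 -0.38 -2.22] gap 0.0229
```

View pics/w12.png

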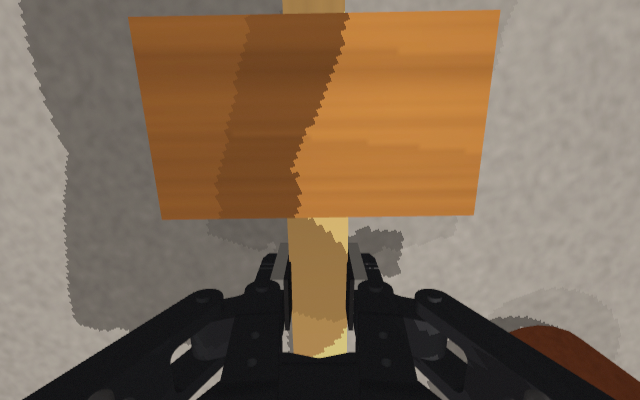

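```bash
cat >> h.py <<'E'
def toolpt(w,uv,h):
    T=np.array(w["tool_from_camera"]);out=[]
    for u,v in uv:
        r=T[:3,:3]@np.array([(u-w["cx"])/w["fx"],-(v-w["cy"])/w["fy"],-1]);out.append(T[:3,3]+r*(h-T[0,3])/r[0])
    return np.array(out)
E
python3 - <<'E'
from h import *
w=env.capture("wrist")
for h in(-.016,-.012):
    print(toolpt(w,[[162,220],[474,215],[499,10],[130,17]],h)[:,1:].round(4).tolist())
E
```

```text
[[0.0334, -0.054], [0.0351, 0.0548], [0.0984, 0.0535], [0.0966, -0.0547]]
[[0.0319, -0.0561], [0.0337, 0.0568], [0.0994, 0.0555], [0.0976, -0.0568]]
```

Call:
{"api": "servo_tool", "payload": {
  "deltas": [
    {"tx":-0.02,"ty":0,"tz":0,"ax":0,"ay":0,"az":0,"fingers":0.01},
    {"tx":-0.04,"ty":0,"tz":0,"ax":0,"ay":0,"az":0,"fingers":0.01},
    {"tx":-0.04,"ty":0,"tz":0,"ax":0,"ay":0,"az":0,"fingers":0.01},
    {"tx":-0.02,"ty":0,"tz":0,"ax":0,"ay":0,"az":0,"fingers":0.01},
    {"tx":0,"ty":0,"tz":0,"ax":0,"ay":0,"az":0,"fingers":0.01}
  ]
}}

```text
time_s: 13.95
ee_pos: [0.5211, -0.3293, 0.1541]
tcp_rot: [0.594, -0.383, 0.595, 0.383]
ft_force: [0.1, 0.8, -2.3]
finger_gap: 0.0231
```

```bash
python3 - <<'E'
from h import *
o,M=st();w=env.capture("wrist");cv2.imwrite("pics/w13.png",w["image"])
s=env.capture("scene");cv2.imwrite("pics/s13.png",s["image"])
E
```

```text
t 13.95 q [-6.990e-01  4.110e-01  1.000e-03  1.161e+00 -1.000e-03 -2.720e-01] p [ 0.5211 -0.3293  0.1541] zyaw 65.54 xz [-1.e+00  5.e-04 -4.e-04] F [ 0.08  0.84 -2.27] gap 0.0231
```

View pics/w13.png

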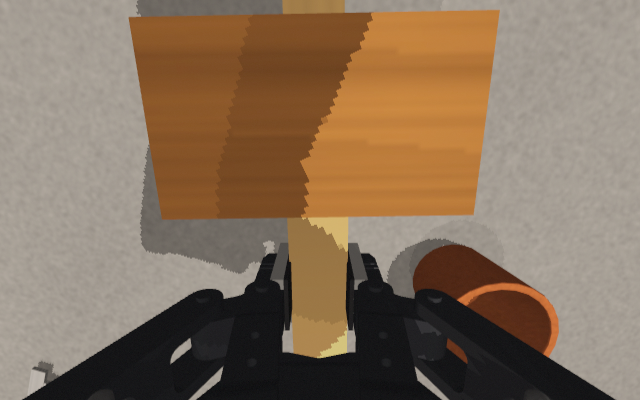

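View pics/s13.png

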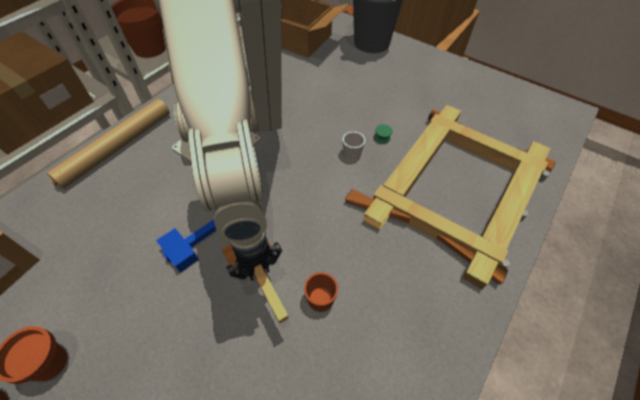

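```bash
python3 - <<'E'
from h import *
c=env.capture("top");cv2.imwrite("pics/t14.png",cv2.resize(c["image"][90:220,240:360],None,fx=5,fy=4.6,interpolation=cv2.INTER_CUBIC))
E
```

```text
(no output)
```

View pics/t14.png

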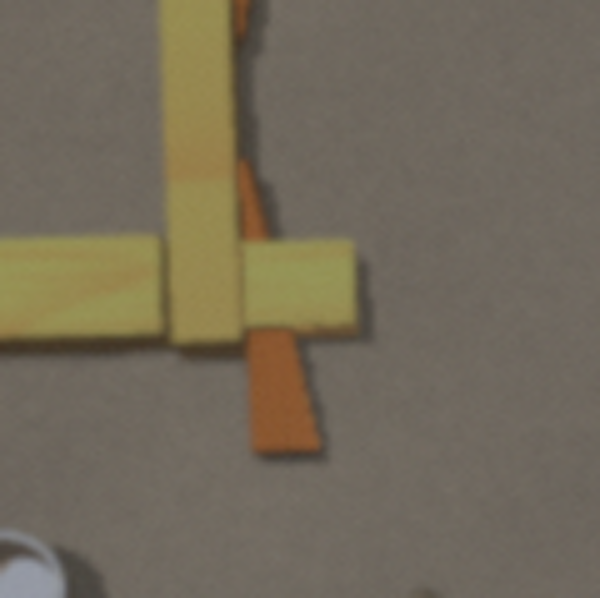

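```bash
cat >> h.py <<'E'
def buttm():
    """key tip/butt from top view colour mask; key top z~.04"""
    c=env.capture("top");hsv=cv2.cvtColor(c["image"],cv2.COLOR_BGR2HSV);H,S,V=cv2.split(hsv)
    m=((H<17)&(S>120)&(V>60))
    mm=m[161:215,285:312];ys,xs=np.where(mm)
    rows=np.bincount(ys,minlength=54)
    S2=cv2.GaussianBlur(S.astype(np.float32),(0,0),.7)
    out=[]
    for u in range(292,301):
        a=S2[170:215,u];thr=100;j=[k for k in range(len(a)-1) if a[k]>=thr>a[k+1]]
        if j:k=j[-1];out.append((u,170+k+(a[k]-thr)/(a[k]-a[k+1])))
    P=ray(c,out,.04)
    tip=[]
    for u in (288,289,290):
        col=m[115:146,u];k=np.where(col)[0]
        if len(k):tip.append((u,115+k[0]))
    print("butt edge world x by y",np.round(P[:,:2],4).tolist()[::3],"mean x",P[:,0].mean().round(4))
    if tip:print("tip px",tip,ray(c,tip,.04)[:,:2].round(4).tolist())
    # shoulder gap: dark strip between rail end and leg, rows 142..158
    return c,P
E
python3 - <<'E'
from h import *
c,P=buttm()
for n,u,v in[("bl",253,453),("br",320,452),("flat near tenon",248,330),("taper near tenon",297,330)]:
    print(n,ray(c,[[240+(u-2)/5,90+(v-2)/4.6]],.04).round(4)[0])
E
```

```text
butt edge world x by y [[0.5222, 0.0928], [0.5221, 0.0831], [0.5226, 0.0734]] mean x 0.5224
tip px [(288, np.int64(125)), (289, np.int64(125)), (290, np.int64(128))] [[0.7328, 0.1041], [0.7327, 0.1008], [0.7225, 0.0976]]
bl [0.5231 0.0986 0.04  ]
br [0.523  0.0553 0.04  ]
flat near tenon [0.6112 0.1012 0.04  ]
taper near tenon [0.6106 0.0692 0.04  ]
```

Call:
{"api": "servo_tool", "payload": {
  "deltas": [
    {"tx":0,"ty":0.008,"tz":0.018,"ax":0.9,"ay":0,"az":0,"fingers":0.01},
    {"tx":0,"ty":0.01,"tz":0.018,"ax":0.9,"ay":0,"az":0,"fingers":0.01},
    {"tx":0,"ty":0.012,"tz":0.016,"ax":0.9,"ay":0,"az":0,"fingers":0.01},
    {"tx":0,"ty":0.013,"tz":0.014,"ax":0.9,"ay":0,"az":0,"fingers":0.01},
    {"tx":0,"ty":0.015,"tz":0.01,"ax":0.9,"ay":0,"az":0,"fingers":0.01},
    {"tx":0,"ty":0.017,"tz":0.008,"ax":0.9,"ay":0,"az":0,"fingers":0.01},
    {"tx":0,"ty":0.018,"tz":0.005,"ax":0.9,"ay":0,"az":0,"fingers":0.01},
    {"tx":0,"ty":0.02,"tz":0.003,"ax":0.9,"ay":0,"az":0,"fingers":0.01}
  ]
}}

```text
time_s: 14.95
ee_pos: [0.4869, -0.1716, 0.136]
tcp_rot: [0.679, -0.163, 0.693, 0.179]
ft_force: [-0.3, -0.2, -3.5]
finger_gap: 0.023
```

```bash
python3 - <<'E'
from h import *
togo([.435,.011,.15],1.5)
E
```

```text
t 14.95 q [-0.503  0.281 -0.249  1.071  0.002  0.58 ] p [ 0.4869 -0.1716  0.136 ] zyaw 28.0 xz [-0.9995  0.0262 -0.0149] F [-0.26 -0.24 -3.49] gap 0.023
tool delta [-0.0097  0.1859  0.0397]
turn units [ 5.297 -0.237 -0.256]
```

Call:
{"api": "servo_tool", "payload": {
  "deltas": [
    {"tx":-0.003,"ty":0.03,"tz":0.006,"ax":0.88,"ay":-0.04,"az":-0.04,"fingers":0.01},
    {"tx":-0.003,"ty":0.032,"tz":0.0,"ax":0.88,"ay":-0.04,"az":-0.04,"fingers":0.01},
    {"tx":-0.003,"ty":0.032,"tz":-0.004,"ax":0.88,"ay":-0.04,"az":-0.04,"fingers":0.01},
    {"tx":-0.003,"ty":0.032,"tz":-0.008,"ax":0.88,"ay":-0.04,"az":-0.04,"fingers":0.01},
    {"tx":0,"ty":0.032,"tz":-0.008,"ax":0.88,"ay":-0.04,"az":-0.04,"fingers":0.01},
    {"tx":0,"ty":0.025,"tz":-0.008,"ax":0.88,"ay":-0.04,"az":-0.04,"fingers":0.01},
    {"tx":0,"ty":0,"tz":0,"ax":0,"ay":0,"az":0,"fingers":0.01}
  ]
}}

```text
time_s: 15.65
ee_pos: [0.4022, 0.0081, 0.1414]
tcp_rot: [0.701, 0.001, 0.714, 0.004]
ft_force: [-1.0, -0.5, -2.3]
finger_gap: 0.0229
```

```bash
python3 - <<'E'
from h import *
togo([.435,.011,.1],1.5)
E
```

```text
t 15.65 q [-0.191  0.086 -0.487  1.017  0.003  1.375] p [0.4022 0.0081 0.1414] zyaw 0.29 xz [-0.9998  0.0065 -0.0183] F [-1.   -0.54 -2.32] gap 0.0229
tool delta [0.0408 0.0024 0.0335]
turn units [-0.243 -0.209 -0.077]
```

Call:
{"api": "servo_tool", "payload": {
  "deltas": [
    {"tx":0.02,"ty":0.003,"tz":0.01,"ax":-0.24,"ay":-0.2,"az":-0.08,"fingers":0.01},
    {"tx":0.03,"ty":0,"tz":0.008,"ax":0,"ay":0,"az":0,"fingers":0.01},
    {"tx":0.03,"ty":0,"tz":0,"ax":0,"ay":0,"az":0,"fingers":0.01},
    {"tx":0.015,"ty":0,"tz":0,"ax":0,"ay":0,"az":0,"fingers":0.01},
    {"tx":0,"ty":0,"tz":0,"ax":0,"ay":0,"az":0,"fingers":0.01}
  ]
}}

```text
time_s: 16.15
ee_pos: [0.4179, 0.0117, 0.0392]
tcp_rot: [0.705, -0.012, 0.709, 0.011]
ft_force: [0.4, -0.4, -2.4]
finger_gap: 0.0231
```

```bash
python3 - <<'E'
from h import *
o,M=st();togo([.44,.011,.040],1.5)
w=env.capture("wrist");cv2.imwrite("pics/w15.png",w["image"])
E
```

```text
t 16.15 q [-0.172  0.221 -0.634  0.721 -0.002  1.367] p [0.4179 0.0117 0.0392] zyaw 1.83 xz [-1.     -0.001  -0.0057] F [ 0.38 -0.39 -2.44] gap 0.0231
t 16.15 q [-0.172  0.221 -0.634  0.721 -0.002  1.367] p [0.4179 0.0117 0.0392] zyaw 1.83 xz [-1.     -0.001  -0.0057] F [ 0.38 -0.39 -2.44] gap 0.0231
tool delta [-0.001  -0.0014  0.022 ]
turn units [ 0.066 -0.065  0.012]
```

View pics/w15.png

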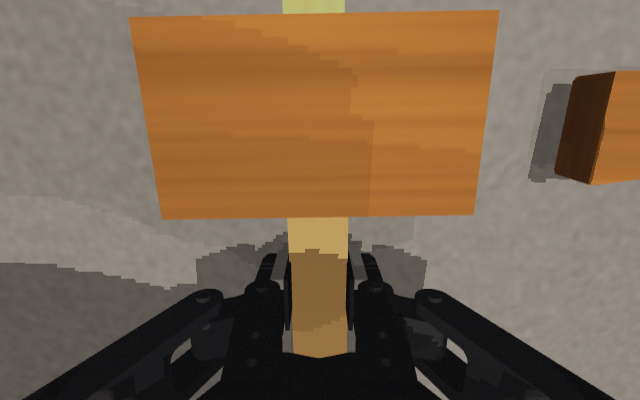

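```bash
python3 - <<'E'
from h import *
o=env.get_obs();w=env.capture("wrist")
print(ray(w,[[615,72],[591,184]],.04,o).round(4),ray(w,[[573,78],[557,178]],.016,o).round(4))
print(ray(w,[[474,215],[499,10]],o["ee_pos"][2]+.016,o).round(4))
E
```

```text
[[0.5204 0.0987 0.04  ]
 [0.5229 0.0584 0.04  ]] [[0.5237 0.0987 0.016 ]
 [0.5273 0.0557 0.016 ]]
[[0.4717 0.0495 0.0559]
 [0.4684 0.1125 0.0559]]
```

Call:
{"api": "servo_tool", "payload": {
  "deltas": [
    {"tx":0,"ty":-0.001,"tz":0.012,"ax":0,"ay":-0.06,"az":0,"fingers":0.01},
    {"tx":0,"ty":0,"tz":0.012,"ax":0,"ay":0,"az":0,"fingers":0.01},
    {"tx":0,"ty":0,"tz":0.008,"ax":0,"ay":0,"az":0,"fingers":0.01},
    {"tx":0,"ty":0,"tz":0,"ax":0,"ay":0,"az":0,"fingers":0.01}
  ]
}}

```text
time_s: 16.65
ee_pos: [0.4565, 0.0108, 0.0437]
tcp_rot: [0.71, -0.012, 0.704, 0.01]
ft_force: [0.0, 0.2, -3.2]
finger_gap: 0.0228
```

```bash
python3 - <<'E'
from h import *
o,M=st();togo([.46,.011,.040],1.5)
w=env.capture("wrist");cv2.imwrite("pics/w16.png",w["image"])
E
```

```text
t 16.65 q [-1.600e-01  2.630e-01 -5.560e-01  7.430e-01 -1.000e-03  1.379e+00] p [0.4565 0.0108 0.0437] zyaw 1.8 xz [-1.     -0.0026  0.0084] F [ 0.02  0.17 -3.16] gap 0.0228
t 16.65 q [-1.600e-01  2.630e-01 -5.560e-01  7.430e-01 -1.000e-03  1.379e+00] p [0.4565 0.0108 0.0437] zyaw 1.8 xz [-1.     -0.0026  0.0084] F [ 0.02  0.17 -3.16] gap 0.0228
tool delta [0.0038 0.0001 0.0035]
turn units [0.061 0.096 0.03 ]
```

View pics/w16.png

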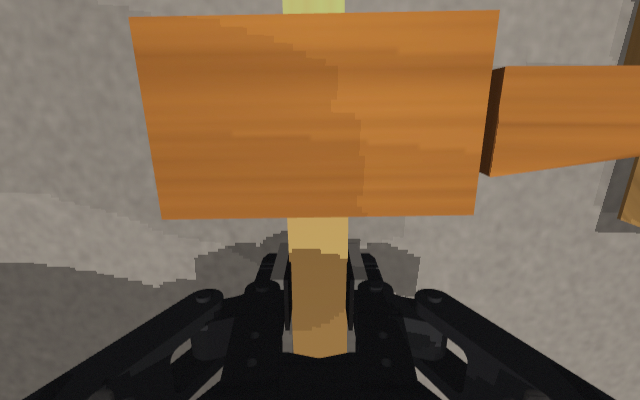

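Call:
{"api": "servo_tool", "payload": {
  "deltas": [
    {"tx":0.003,"ty":0,"tz":0.003,"ax":0,"ay":0.08,"az":0,"fingers":0.01}
  ]
}}

```text
time_s: 16.8
ee_pos: [0.4586, 0.011, 0.0408]
tcp_rot: [0.707, -0.012, 0.707, 0.01]
ft_force: [-0.6, 0.1, -3.1]
finger_gap: 0.0231
```

Call:
{"api": "servo_tool", "payload": {
  "deltas": [
    {"tx":0,"ty":0,"tz":0.003,"ax":0,"ay":0,"az":0,"fingers":0.01}
  ]
}}

```text
time_s: 16.9
ee_pos: [0.4616, 0.0112, 0.0406]
tcp_rot: [0.707, -0.012, 0.707, 0.01]
ft_force: [0.6, 0.9, -3.0]
finger_gap: 0.0227
```

Call:
{"api": "servo_tool", "payload": {
  "deltas": [
    {"tx":0,"ty":0,"tz":0.003,"ax":0,"ay":0,"az":0,"fingers":0.01}
  ]
}}

```text
time_s: 17.0
ee_pos: [0.4646, 0.0113, 0.0405]
tcp_rot: [0.707, -0.012, 0.707, 0.01]
ft_force: [0.1, 0.7, -2.8]
finger_gap: 0.0231
```

Call:
{"api": "servo_tool", "payload": {
  "deltas": [
    {"tx":0,"ty":0,"tz":0.003,"ax":0,"ay":0,"az":0,"fingers":0.01}
  ]
}}

```text
time_s: 17.1
ee_pos: [0.4678, 0.0115, 0.0405]
tcp_rot: [0.707, -0.012, 0.707, 0.01]
ft_force: [0.2, -0.6, -3.3]
finger_gap: 0.023
```

Call:
{"api": "servo_tool", "payload": {
  "deltas": [
    {"tx":0,"ty":0,"tz":0.003,"ax":0,"ay":0,"az":0,"fingers":0.01}
  ]
}}

```text
time_s: 17.2
ee_pos: [0.471, 0.0116, 0.0404]
tcp_rot: [0.707, -0.012, 0.707, 0.01]
ft_force: [0.1, -1.1, -4.3]
finger_gap: 0.0231
```

Call:
{"api": "servo_tool", "payload": {
  "deltas": [
    {"tx":0,"ty":0,"tz":0.003,"ax":0,"ay":0,"az":0,"fingers":0.01}
  ]
}}

```text
time_s: 17.3
ee_pos: [0.4741, 0.0117, 0.0404]
tcp_rot: [0.707, -0.012, 0.707, 0.01]
ft_force: [-0.1, 0.3, -3.0]
finger_gap: 0.0229
```

```bash
python3 - <<'E'
from h import *
o,M=st()
w=env.capture("wrist");cv2.imwrite("pics/w17.png",w["image"])
E
```

```text
t 17.3 q [-0.151  0.298 -0.514  0.76  -0.003  1.388] p [0.4741 0.0117 0.0404] zyaw 1.82 xz [-1.     -0.0024 -0.001 ] F [-0.09  0.33 -3.04] gap 0.0229
```

View pics/w17.png

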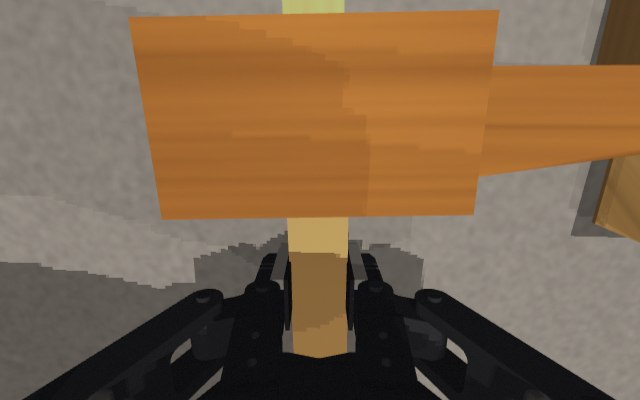

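Call:
{"api": "servo_tool", "payload": {
  "deltas": [
    {"tx":0,"ty":0,"tz":0.003,"ax":0,"ay":0,"az":0,"fingers":0.01}
  ]
}}

```text
time_s: 17.45
ee_pos: [0.477, 0.0119, 0.0403]
tcp_rot: [0.706, -0.012, 0.708, 0.011]
ft_force: [-2.9, 0.7, -1.3]
finger_gap: 0.0231
```

Call:
{"api": "servo_tool", "payload": {
  "deltas": [
    {"tx":0,"ty":0,"tz":0.003,"ax":0,"ay":0,"az":0,"fingers":0.01}
  ]
}}

```text
time_s: 17.55
ee_pos: [0.479, 0.0123, 0.04]
tcp_rot: [0.706, -0.012, 0.709, 0.011]
ft_force: [-6.8, 1.0, 0.4]
finger_gap: 0.0227
```

Call:
{"api": "servo_tool", "payload": {
  "deltas": [
    {"tx":0,"ty":0,"tz":-0.006,"ax":0,"ay":-0.03,"az":0,"fingers":0.01},
    {"tx":0,"ty":0,"tz":-0.003,"ax":0,"ay":0,"az":0,"fingers":0.01},
    {"tx":0,"ty":0,"tz":0.003,"ax":0,"ay":0,"az":0,"fingers":0.01},
    {"tx":0,"ty":0,"tz":0.003,"ax":0,"ay":0,"az":0,"fingers":0.01},
    {"tx":0,"ty":0,"tz":0.003,"ax":0,"ay":0,"az":0,"fingers":0.01},
    {"tx":0,"ty":0,"tz":0.003,"ax":0,"ay":0,"az":0,"fingers":0.01}
  ]
}}

```text
time_s: 18.15
ee_pos: [0.4828, 0.0123, 0.0403]
tcp_rot: [0.707, -0.012, 0.707, 0.011]
ft_force: [-4.1, 1.7, -2.6]
finger_gap: 0.023
```

Call:
{"api": "servo_tool", "payload": {
  "deltas": [
    {"tx":0,"ty":0,"tz":0.003,"ax":0,"ay":0,"az":0,"fingers":0.01}
  ]
}}

```text
time_s: 18.25
ee_pos: [0.4852, 0.0128, 0.04]
tcp_rot: [0.706, -0.012, 0.708, 0.011]
ft_force: [-5.6, 2.7, -2.5]
finger_gap: 0.0228
```

Call:
{"api": "servo_tool", "payload": {
  "deltas": [
    {"tx":0,"ty":0,"tz":0.003,"ax":0,"ay":0,"az":0,"fingers":0.01}
  ]
}}

```text
time_s: 18.35
ee_pos: [0.4871, 0.0132, 0.0396]
tcp_rot: [0.705, -0.012, 0.709, 0.012]
ft_force: [-6.3, 1.5, -2.3]
finger_gap: 0.0227
```

Call:
{"api": "servo_tool", "payload": {
  "deltas": [
    {"tx":0,"ty":0,"tz":-0.006,"ax":0,"ay":-0.05,"az":0,"fingers":0.01},
    {"tx":0,"ty":0,"tz":0.003,"ax":0,"ay":0,"az":0,"fingers":0.01},
    {"tx":0,"ty":0,"tz":0.003,"ax":0,"ay":0,"az":0,"fingers":0.01},
    {"tx":0,"ty":0,"tz":0.003,"ax":0,"ay":0,"az":0,"fingers":0.01},
    {"tx":0,"ty":0,"tz":0.003,"ax":0,"ay":0,"az":0,"fingers":0.01}
  ]
}}

```text
time_s: 18.85
ee_pos: [0.4922, 0.0136, 0.0391]
tcp_rot: [0.706, -0.012, 0.708, 0.012]
ft_force: [-7.1, 1.0, -1.1]
finger_gap: 0.0228
```

Call:
{"api": "servo_tool", "payload": {
  "deltas": [
    {"tx":0,"ty":0,"tz":-0.006,"ax":0,"ay":-0.03,"az":0,"fingers":0.01},
    {"tx":0,"ty":0,"tz":0.003,"ax":0,"ay":0,"az":0,"fingers":0.01},
    {"tx":0,"ty":0,"tz":0.003,"ax":0,"ay":0,"az":0,"fingers":0.01},
    {"tx":0,"ty":0,"tz":0.003,"ax":0,"ay":0,"az":0,"fingers":0.01},
    {"tx":0,"ty":0,"tz":0.003,"ax":0,"ay":0,"az":0,"fingers":0.01}
  ]
}}

```text
time_s: 19.35
ee_pos: [0.4976, 0.014, 0.0389]
tcp_rot: [0.706, -0.012, 0.708, 0.012]
ft_force: [-7.0, 0.0, -1.2]
finger_gap: 0.0232
```

```bash
python3 - <<'E'
from h import *
o,M=st()
w=env.capture("wrist");cv2.imwrite("pics/w18.png",w["image"])
c=env.capture("top");cv2.imwrite("pics/t18.png",cv2.resize(c["image"][90:220,240:360],None,fx=5,fy=4.6,interpolation=cv2.INTER_CUBIC))
E
```

```text
t 19.35 q [-0.14   0.334 -0.46   0.78  -0.     1.396] p [0.4976 0.014  0.0389] zyaw 1.98 xz [-1.0e+00  3.0e-04 -3.4e-03] F [-7.03  0.02 -1.21] gap 0.0232
```

View pics/w18.png

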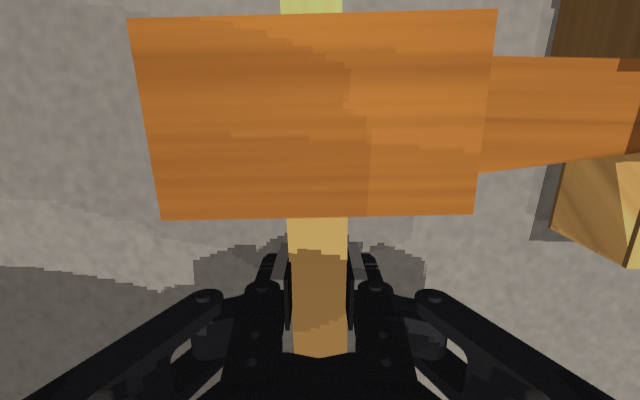

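View pics/t18.png

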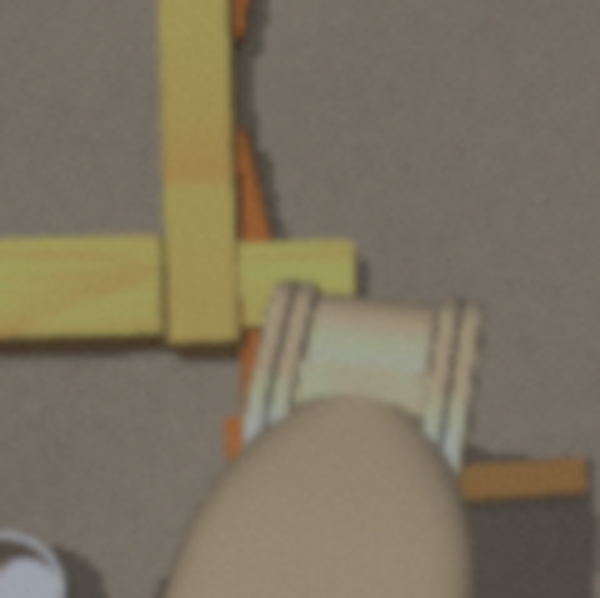

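Call:
{"api": "servo_tool", "payload": {
  "deltas": [
    {"tx":0,"ty":0,"tz":-0.006,"ax":0,"ay":-0.03,"az":0,"fingers":0.01},
    {"tx":-0.0005,"ty":0,"tz":0.003,"ax":0,"ay":0,"az":0,"fingers":0.01},
    {"tx":0,"ty":0,"tz":0.003,"ax":0,"ay":0,"az":0,"fingers":0.01},
    {"tx":0,"ty":0,"tz":0.003,"ax":0,"ay":0,"az":0,"fingers":0.01},
    {"tx":0,"ty":0,"tz":0.003,"ax":0,"ay":0,"az":0,"fingers":0.01}
  ]
}}

```text
time_s: 19.95
ee_pos: [0.5027, 0.0145, 0.0392]
tcp_rot: [0.706, -0.012, 0.708, 0.013]
ft_force: [-7.3, 0.6, 1.0]
finger_gap: 0.0228
```

Call:
{"api": "servo_tool", "payload": {
  "deltas": [
    {"tx":0,"ty":0,"tz":-0.006,"ax":0,"ay":-0.03,"az":0,"fingers":0.01},
    {"tx":-0.0005,"ty":0,"tz":0.003,"ax":0,"ay":0,"az":0,"fingers":0.01},
    {"tx":0,"ty":0,"tz":0.003,"ax":0,"ay":0,"az":0,"fingers":0.01},
    {"tx":0,"ty":0,"tz":0.003,"ax":0,"ay":0,"az":0,"fingers":0.01},
    {"tx":0,"ty":0,"tz":0.003,"ax":0,"ay":0,"az":0,"fingers":0.01}
  ]
}}

```text
time_s: 20.45
ee_pos: [0.5077, 0.0149, 0.0395]
tcp_rot: [0.705, -0.012, 0.709, 0.013]
ft_force: [-7.9, 1.6, 0.8]
finger_gap: 0.0232
```

Call:
{"api": "servo_tool", "payload": {
  "deltas": [
    {"tx":0,"ty":0,"tz":-0.006,"ax":0,"ay":-0.03,"az":0,"fingers":0.01},
    {"tx":0,"ty":0,"tz":0.003,"ax":0,"ay":0,"az":0,"fingers":0.01},
    {"tx":0,"ty":0,"tz":0.003,"ax":0,"ay":0,"az":0,"fingers":0.01},
    {"tx":0,"ty":0,"tz":0.003,"ax":0,"ay":0,"az":0,"fingers":0.01},
    {"tx":0,"ty":0,"tz":0.003,"ax":0,"ay":0,"az":0,"fingers":0.01}
  ]
}}

```text
time_s: 20.95
ee_pos: [0.5128, 0.0153, 0.0392]
tcp_rot: [0.705, -0.012, 0.709, 0.014]
ft_force: [-8.5, 0.6, 0.7]
finger_gap: 0.0227
```

Call:
{"api": "servo_tool", "payload": {
  "deltas": [
    {"tx":0,"ty":0,"tz":-0.006,"ax":0,"ay":-0.04,"az":0,"fingers":0.01},
    {"tx":0,"ty":0,"tz":0.003,"ax":0,"ay":0,"az":0,"fingers":0.01},
    {"tx":0,"ty":0,"tz":0.003,"ax":0,"ay":0,"az":0,"fingers":0.01},
    {"tx":0,"ty":0,"tz":0.003,"ax":0,"ay":0,"az":0,"fingers":0.01}
  ]
}}

```text
time_s: 21.35
ee_pos: [0.5159, 0.0153, 0.0393]
tcp_rot: [0.706, -0.012, 0.708, 0.014]
ft_force: [-6.9, 0.6, 0.8]
finger_gap: 0.0229
```

```bash
python3 - <<'E'
from h import *
o,M=st()
c=env.capture("top");cv2.imwrite("pics/t19.png",cv2.resize(c["image"][90:220,240:360],None,fx=5,fy=4.6,interpolation=cv2.INTER_CUBIC))
w=env.capture("wrist");cv2.imwrite("pics/w19.png",w["image"])
E
```

```text
t 21.35 q [-1.34e-01  3.58e-01 -4.18e-01  7.96e-01  1.00e-03  1.40e+00] p [0.5159 0.0153 0.0393] zyaw 2.11 xz [-1.      0.0015 -0.0016] F [-6.86  0.64  0.76] gap 0.0229
```

View pics/t19.png

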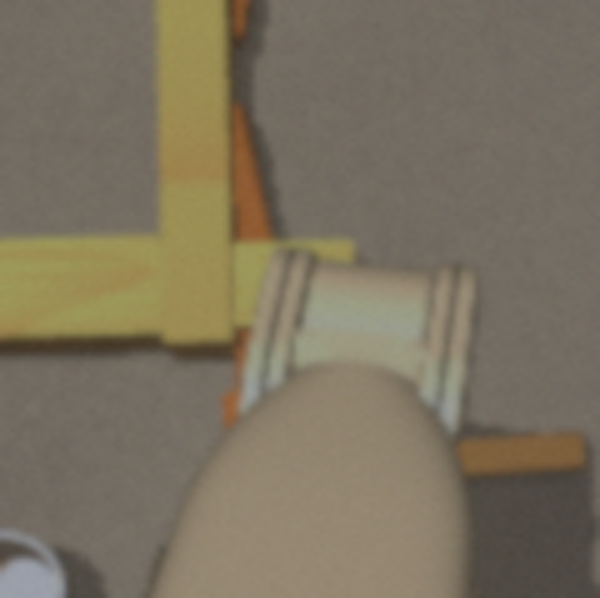

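View pics/w19.png

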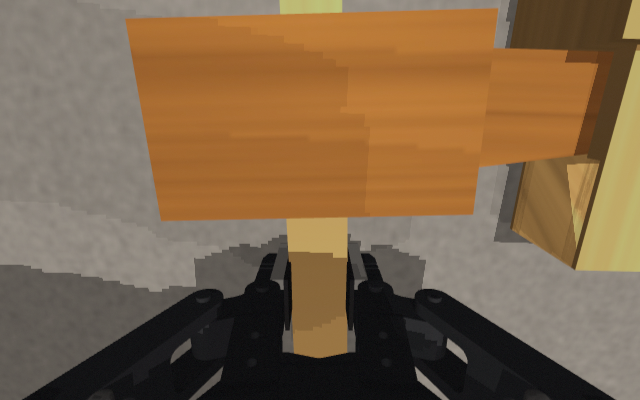

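Call:
{"api": "servo_tool", "payload": {
  "deltas": [
    {"tx":0,"ty":0,"tz":-0.006,"ax":0,"ay":-0.03,"az":0,"fingers":0.01},
    {"tx":0,"ty":0,"tz":0.003,"ax":0,"ay":0,"az":0,"fingers":0.01},
    {"tx":0,"ty":0,"tz":0.003,"ax":0,"ay":0,"az":0,"fingers":0.01},
    {"tx":0,"ty":0,"tz":0.003,"ax":0,"ay":0,"az":0,"fingers":0.01}
  ]
}}

```text
time_s: 21.85
ee_pos: [0.5169, 0.0148, 0.0388]
tcp_rot: [0.706, -0.013, 0.708, 0.013]
ft_force: [-16.8, -5.4, 2.2]
finger_gap: 0.0229
```

Call:
{"api": "servo_tool", "payload": {
  "deltas": [
    {"tx":0,"ty":0,"tz":-0.006,"ax":0,"ay":-0.02,"az":0,"fingers":0.01},
    {"tx":0,"ty":0,"tz":0.003,"ax":0,"ay":0,"az":0,"fingers":0.01},
    {"tx":0,"ty":0,"tz":0.003,"ax":0,"ay":0,"az":0,"fingers":0.01},
    {"tx":0,"ty":0,"tz":0.003,"ax":0,"ay":0,"az":0,"fingers":0.01}
  ]
}}

```text
time_s: 22.25
ee_pos: [0.5172, 0.014, 0.0379]
tcp_rot: [0.703, -0.014, 0.71, 0.012]
ft_force: [-17.8, -5.9, 3.7]
finger_gap: 0.0232
```

```bash
python3 -c "
from h import *
st()"
```

```text
t 22.25 q [-0.133  0.366 -0.41   0.804 -0.004  1.401] p [0.5172 0.014  0.0379] zyaw 2.13 xz [-0.9999 -0.0024 -0.0099] F [-17.81  -5.86   3.67] gap 0.0232
```

Call:
{"api": "servo_tool", "payload": {
  "deltas": [
    {"tx":-0.001,"ty":0.001,"tz":-0.006,"ax":0,"ay":-0.06,"az":0,"fingers":0.01},
    {"tx":0,"ty":0,"tz":-0.004,"ax":0,"ay":0,"az":0,"fingers":0.01},
    {"tx":0,"ty":0,"tz":0.003,"ax":0,"ay":0,"az":0,"fingers":0.01}
  ]
}}

```text
time_s: 22.55
ee_pos: [0.5113, 0.0148, 0.0391]
tcp_rot: [0.706, -0.014, 0.708, 0.012]
ft_force: [0.6, -0.8, -2.9]
finger_gap: 0.023
```

```bash
python3 -c "
from h import *
st()"
```

```text
t 22.55 q [-0.134  0.353 -0.428  0.793 -0.003  1.4  ] p [0.5113 0.0148 0.0391] zyaw 2.11 xz [-1.     -0.0023 -0.0032] F [ 0.6  -0.75 -2.91] gap 0.023
```

Call:
{"api": "servo_tool", "payload": {
  "deltas": [
    {"tx":0,"ty":0,"tz":0.0032,"ax":0,"ay":0,"az":0,"fingers":0.01},
    {"tx":0,"ty":0,"tz":0.0032,"ax":0,"ay":0,"az":0,"fingers":0.01}
  ]
}}

```text
time_s: 22.75
ee_pos: [0.5171, 0.0145, 0.0391]
tcp_rot: [0.705, -0.014, 0.709, 0.012]
ft_force: [-17.8, -7.8, 1.7]
finger_gap: 0.0233
```

Call:
{"api": "servo_tool", "payload": {
  "deltas": [
    {"tx":0,"ty":0,"tz":0.0032,"ax":0,"ay":0,"az":0,"fingers":0.01}
  ]
}}

```text
time_s: 22.85
ee_pos: [0.5174, 0.0143, 0.0383]
tcp_rot: [0.703, -0.015, 0.711, 0.012]
ft_force: [-18.3, -5.2, 4.5]
finger_gap: 0.0231
```

Call:
{"api": "servo_tool", "payload": {
  "deltas": [
    {"tx":0,"ty":0,"tz":0.0032,"ax":0,"ay":0,"az":0,"fingers":0.01}
  ]
}}

```text
time_s: 22.95
ee_pos: [0.5174, 0.0144, 0.0376]
tcp_rot: [0.7, -0.016, 0.714, 0.012]
ft_force: [-15.8, -3.4, 5.7]
finger_gap: 0.0227
```

Call:
{"api": "servo_tool", "payload": {
  "deltas": [
    {"tx":-0.001,"ty":0,"tz":-0.006,"ax":0,"ay":-0.1,"az":0,"fingers":0.01},
    {"tx":0,"ty":0,"tz":-0.004,"ax":0,"ay":0,"az":0,"fingers":0.01},
    {"tx":0,"ty":0,"tz":0,"ax":0,"ay":0,"az":0,"fingers":0.01}
  ]
}}

```text
time_s: 23.25
ee_pos: [0.508, 0.0141, 0.0386]
tcp_rot: [0.703, -0.015, 0.711, 0.012]
ft_force: [-0.1, -0.1, -3.2]
finger_gap: 0.023
```

```bash
python3 - <<'E'
from h import *
togo([.509,.0145,.040],1.9)
c=env.capture("top");cv2.imwrite("pics/t20.png",cv2.resize(c["image"][90:220,240:360],None,fx=5,fy=4.6,interpolation=cv2.INTER_CUBIC))
w=env.capture("wrist");cv2.imwrite("pics/w20.png",w["image"])
E
```

```text
t 23.25 q [-0.134  0.353 -0.43   0.798 -0.006  1.398] p [0.508  0.0141 0.0386] zyaw 2.23 xz [-0.9999 -0.0045 -0.0105] F [-0.08 -0.07 -3.19] gap 0.023
tool delta [-0.0014  0.0004  0.001 ]
turn units [ 0.066 -0.12   0.052]
```

View pics/t20.png

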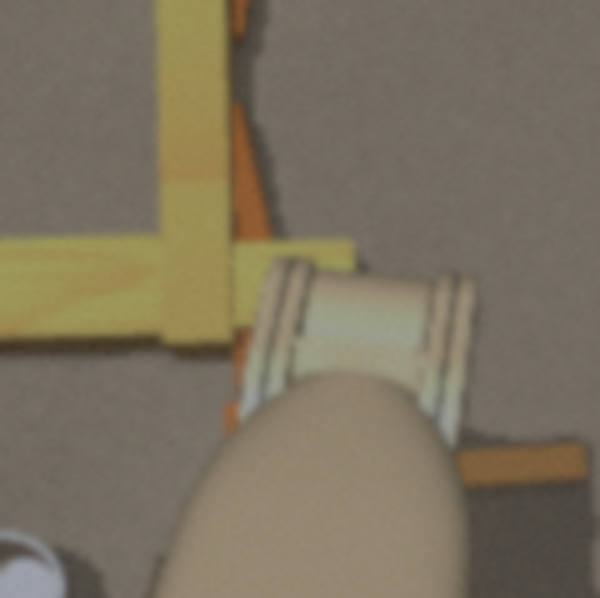

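View pics/w20.png

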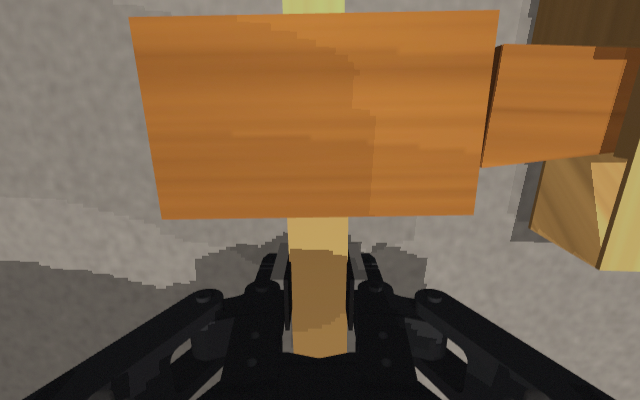

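Call:
{"api": "servo_tool", "payload": {
  "deltas": [
    {"tx":-0.001,"ty":0,"tz":0,"ax":0,"ay":-0.12,"az":0.05,"fingers":0.01},
    {"tx":0,"ty":0,"tz":0.0033,"ax":0,"ay":0,"az":0,"fingers":0.01},
    {"tx":0,"ty":0,"tz":0.0033,"ax":0,"ay":0,"az":0,"fingers":0.01},
    {"tx":0,"ty":0,"tz":0.0033,"ax":0,"ay":0,"az":0,"fingers":0.01}
  ]
}}

```text
time_s: 23.75
ee_pos: [0.5173, 0.0139, 0.0396]
tcp_rot: [0.706, -0.014, 0.708, 0.013]
ft_force: [-17.6, -6.8, 1.1]
finger_gap: 0.0226
```

Call:
{"api": "servo_tool", "payload": {
  "deltas": [
    {"tx":0,"ty":0,"tz":0.0033,"ax":0,"ay":0,"az":0,"fingers":0.01}
  ]
}}

```text
time_s: 23.85
ee_pos: [0.5174, 0.0138, 0.0388]
tcp_rot: [0.704, -0.015, 0.71, 0.013]
ft_force: [-17.5, -4.4, 4.4]
finger_gap: 0.0227
```

Call:
{"api": "servo_tool", "payload": {
  "deltas": [
    {"tx":-0.0005,"ty":0,"tz":-0.006,"ax":0,"ay":-0.05,"az":0,"fingers":0.01},
    {"tx":0,"ty":0,"tz":-0.004,"ax":0,"ay":0,"az":0,"fingers":0.01},
    {"tx":0,"ty":0,"tz":0,"ax":0,"ay":0,"az":0,"fingers":0.01},
    {"tx":0,"ty":0,"tz":0.0034,"ax":0,"ay":0,"az":0,"fingers":0.01},
    {"tx":0,"ty":0,"tz":0.0034,"ax":0,"ay":0,"az":0,"fingers":0.01},
    {"tx":0,"ty":0,"tz":0.0034,"ax":0,"ay":0,"az":0,"fingers":0.01}
  ]
}}

```text
time_s: 24.45
ee_pos: [0.5173, 0.0134, 0.039]
tcp_rot: [0.704, -0.015, 0.71, 0.013]
ft_force: [-14.6, -6.1, 0.0]
finger_gap: 0.023
```

```bash
python3 -c "
from h import *
st()"
```

```text
t 24.45 q [-0.134  0.364 -0.41   0.804 -0.004  1.397] p [0.5173 0.0134 0.039 ] zyaw 2.29 xz [-1.    -0.003 -0.008] F [-14.61  -6.13   0.04] gap 0.023
```

Call:
{"api": "servo_tool", "payload": {
  "deltas": [
    {"tx":0,"ty":0,"tz":0.0045,"ax":0,"ay":-0.05,"az":0,"fingers":0.01}
  ]
}}

```text
time_s: 24.55
ee_pos: [0.5181, 0.0132, 0.038]
tcp_rot: [0.703, -0.016, 0.711, 0.013]
ft_force: [-22.7, -8.1, 4.3]
finger_gap: 0.023
```

```bash
python3 -c "
from h import *
st()"
```

```text
t 24.55 q [-0.133  0.368 -0.406  0.808 -0.006  1.397] p [0.5181 0.0132 0.038 ] zyaw 2.34 xz [-0.9999 -0.0044 -0.0122] F [-22.67  -8.15   4.34] gap 0.023
```

Call:
{"api": "servo_tool", "payload": {
  "deltas": [
    {"tx":-0.001,"ty":0,"tz":-0.006,"ax":0,"ay":-0.13,"az":0.05,"fingers":0.01},
    {"tx":-0.001,"ty":0.001,"tz":-0.003,"ax":0,"ay":-0.05,"az":0,"fingers":0.01},
    {"tx":0,"ty":0,"tz":0,"ax":0,"ay":0,"az":0,"fingers":0.01},
    {"tx":0,"ty":0,"tz":0.0034,"ax":0,"ay":0,"az":0,"fingers":0.01},
    {"tx":0,"ty":0,"tz":0.0034,"ax":0,"ay":0,"az":0,"fingers":0.01},
    {"tx":0,"ty":0,"tz":0.0034,"ax":0,"ay":0,"az":0,"fingers":0.01}
  ]
}}

```text
time_s: 25.15
ee_pos: [0.5178, 0.0137, 0.0395]
tcp_rot: [0.706, -0.015, 0.708, 0.014]
ft_force: [-20.8, -9.9, 2.2]
finger_gap: 0.0228
```

Call:
{"api": "servo_tool", "payload": {
  "deltas": [
    {"tx":0,"ty":0,"tz":0.005,"ax":0,"ay":0,"az":0,"fingers":0.01}
  ]
}}

```text
time_s: 25.25
ee_pos: [0.5185, 0.0135, 0.0384]
tcp_rot: [0.703, -0.016, 0.711, 0.014]
ft_force: [-24.0, -7.7, 6.2]
finger_gap: 0.023
```

```bash
python3 -c "
from h import *
st()"
```

```text
t 25.25 q [-0.133  0.368 -0.404  0.809 -0.005  1.395] p [0.5185 0.0135 0.0384] zyaw 2.42 xz [-0.9999 -0.0031 -0.012 ] F [-23.99  -7.74   6.21] gap 0.023
```

Call:
{"api": "servo_tool", "payload": {
  "deltas": [
    {"tx":-0.001,"ty":0,"tz":-0.006,"ax":0,"ay":-0.13,"az":0.03,"fingers":0.01},
    {"tx":-0.001,"ty":0,"tz":-0.004,"ax":0,"ay":-0.05,"az":0,"fingers":0.01},
    {"tx":0,"ty":0,"tz":0,"ax":0,"ay":0,"az":0,"fingers":0.01},
    {"tx":0,"ty":0,"tz":0.0034,"ax":0,"ay":0,"az":0,"fingers":0.01},
    {"tx":0,"ty":0,"tz":0.0034,"ax":0,"ay":0,"az":0,"fingers":0.01},
    {"tx":0,"ty":0,"tz":0.0034,"ax":0,"ay":0,"az":0,"fingers":0.01}
  ]
}}

```text
time_s: 25.85
ee_pos: [0.518, 0.0129, 0.04]
tcp_rot: [0.707, -0.016, 0.707, 0.014]
ft_force: [-19.7, -8.8, 2.1]
finger_gap: 0.0227
```

Call:
{"api": "servo_tool", "payload": {
  "deltas": [
    {"tx":0,"ty":0,"tz":0.0058,"ax":0,"ay":0,"az":0,"fingers":0.01}
  ]
}}

```text
time_s: 25.95
ee_pos: [0.519, 0.0126, 0.0388]
tcp_rot: [0.703, -0.017, 0.711, 0.014]
ft_force: [-28.6, -9.4, 7.1]
finger_gap: 0.0228
```

Call:
{"api": "servo_tool", "payload": {
  "deltas": [
    {"tx":-0.001,"ty":0,"tz":-0.006,"ax":0,"ay":-0.13,"az":0.03,"fingers":0.01},
    {"tx":-0.001,"ty":0,"tz":-0.004,"ax":0,"ay":-0.05,"az":0,"fingers":0.01},
    {"tx":0,"ty":0,"tz":0,"ax":0,"ay":0,"az":0,"fingers":0.01},
    {"tx":0,"ty":0,"tz":0.0034,"ax":0,"ay":0,"az":0,"fingers":0.01},
    {"tx":0,"ty":0,"tz":0.0034,"ax":0,"ay":0,"az":0,"fingers":0.01},
    {"tx":0,"ty":0,"tz":0.0034,"ax":0,"ay":0,"az":0,"fingers":0.01}
  ]
}}

```text
time_s: 26.55
ee_pos: [0.5184, 0.012, 0.0404]
tcp_rot: [0.706, -0.017, 0.707, 0.014]
ft_force: [-20.0, -8.9, 0.6]
finger_gap: 0.0232
```

Call:
{"api": "servo_tool", "payload": {
  "deltas": [
    {"tx":-0.001,"ty":0,"tz":-0.01,"ax":0,"ay":-0.05,"az":0,"fingers":0.01},
    {"tx":0,"ty":0,"tz":-0.03,"ax":0,"ay":0,"az":0,"fingers":0.01},
    {"tx":0,"ty":0,"tz":-0.03,"ax":0,"ay":0,"az":0,"fingers":0.01},
    {"tx":0,"ty":0,"tz":0,"ax":0,"ay":0,"az":0,"fingers":0.01}
  ]
}}

```text
time_s: 26.95
ee_pos: [0.4478, 0.0089, 0.0406]
tcp_rot: [0.708, -0.017, 0.706, 0.015]
ft_force: [-0.2, -0.5, -3.4]
finger_gap: 0.0232
```

```bash
python3 - <<'E'
from h import *
togo2([.445,.012,.035],2,-.0076,-.003)
w=env.capture("wrist");cv2.imwrite("pics/w21.png",w["image"])
c=env.capture("top");cv2.imwrite("pics/t21.png",cv2.resize(c["image"][90:220,240:360],None,fx=5,fy=4.6,interpolation=cv2.INTER_CUBIC))
s=env.capture("scene");cv2.imwrite("pics/s21.png",cv2.resize(s["image"][130:280,260:460],None,fx=4,fy=4,interpolation=cv2.INTER_CUBIC))
E
```

```text
t 26.95 q [-0.167  0.257 -0.576  0.734 -0.002  1.36 ] p [0.4478 0.0089 0.0406] zyaw 2.55 xz [-1.     -0.0031  0.0038] F [-0.16 -0.48 -3.38] gap 0.0232
tool delta [ 0.0056  0.0033 -0.0027]
check [-1.     -0.0076 -0.003 ] turn units [ 0.11   0.078 -0.051]
```

View pics/w21.png

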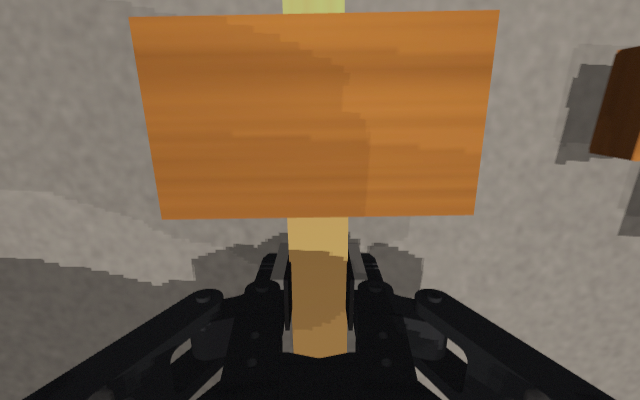

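View pics/s21.png

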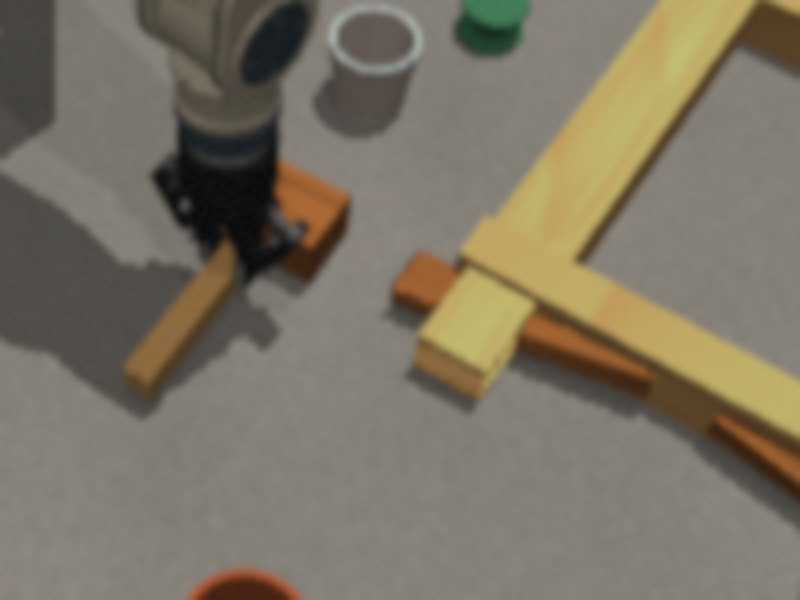

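View pics/t21.png

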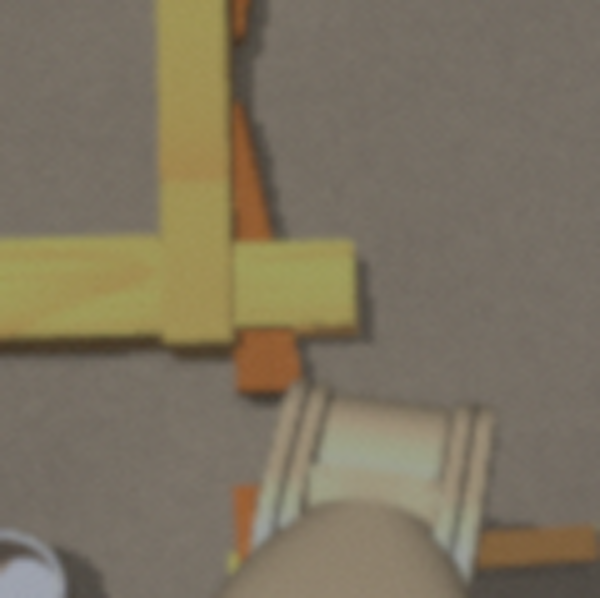

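Call:
{"api": "servo_tool", "payload": {
  "deltas": [
    {"tx":0.003,"ty":0,"tz":0,"ax":0,"ay":0.08,"az":-0.05,"fingers":0.01},
    {"tx":0.003,"ty":0,"tz":0,"ax":0,"ay":0,"az":0,"fingers":0.01},
    {"tx":0,"ty":0,"tz":0,"ax":0,"ay":0,"az":0,"fingers":0.01}
  ]
}}

```text
time_s: 27.4
ee_pos: [0.4552, 0.0081, 0.0351]
tcp_rot: [0.708, -0.019, 0.706, 0.013]
ft_force: [0.4, -0.2, -3.4]
finger_gap: 0.023
```

```bash
python3 -c "
from h import *
st()"
```

```text
t 27.4 q [-0.162  0.275 -0.567  0.723 -0.008  1.364] p [0.4552 0.0081 0.0351] zyaw 2.55 xz [-1.     -0.0091  0.0035] F [ 0.41 -0.21 -3.39] gap 0.023
```

Call:
{"api": "servo_tool", "payload": {
  "deltas": [
    {"tx":0.002,"ty":0,"tz":0,"ax":0,"ay":0.05,"az":0,"fingers":0.01},
    {"tx":0,"ty":0,"tz":0,"ax":0,"ay":0,"az":0,"fingers":0.01}
  ]
}}

```text
time_s: 27.6
ee_pos: [0.4557, 0.0079, 0.0334]
tcp_rot: [0.707, -0.019, 0.707, 0.012]
ft_force: [-3.7, 1.3, 3.1]
finger_gap: 0.0225
```

Call:
{"api": "servo_tool", "payload": {
  "deltas": [
    {"tx":0.0015,"ty":0,"tz":0,"ax":0,"ay":0,"az":0,"fingers":0.01}
  ]
}}

```text
time_s: 27.7
ee_pos: [0.4558, 0.0075, 0.0326]
tcp_rot: [0.706, -0.02, 0.707, 0.012]
ft_force: [-7.1, -6.1, 20.5]
finger_gap: 0.023
```

Call:
{"api": "servo_tool", "payload": {
  "deltas": [
    {"tx":0.0015,"ty":0,"tz":0,"ax":0,"ay":0,"az":0,"fingers":0.01}
  ]
}}

```text
time_s: 27.8
ee_pos: [0.4559, 0.0071, 0.032]
tcp_rot: [0.707, -0.02, 0.707, 0.012]
ft_force: [-9.4, -3.3, 24.6]
finger_gap: 0.0229
```

On the bench. Ease up slightly, then open.

Call:
{"api": "servo_tool", "payload": {
  "deltas": [
    {"tx":-0.001,"ty":0,"tz":0,"ax":0,"ay":0,"az":0,"fingers":0.01},
    {"tx":0,"ty":0,"tz":0,"ax":0,"ay":0,"az":0,"fingers":0.04},
    {"tx":0,"ty":0,"tz":0,"ax":0,"ay":0,"az":0,"fingers":0.06},
    {"tx":0,"ty":0,"tz":0,"ax":0,"ay":0,"az":0,"fingers":0.06},
    {"tx":-0.02,"ty":0,"tz":0,"ax":0,"ay":0,"az":0,"fingers":0.06},
    {"tx":-0.04,"ty":0,"tz":0,"ax":0,"ay":0,"az":0,"fingers":0.06},
    {"tx":-0.04,"ty":0,"tz":0,"ax":0,"ay":0,"az":0,"fingers":0.06},
    {"tx":-0.04,"ty":0,"tz":0,"ax":0,"ay":0,"az":0,"fingers":0.06}
  ]
}}

```text
time_s: 28.6
ee_pos: [0.4543, 0.0092, 0.1726]
tcp_rot: [0.703, -0.019, 0.711, 0.013]
ft_force: [1.2, -0.8, 0.0]
finger_gap: 0.0604
```

Call:
{"api": "servo_tool", "payload": {
  "deltas": [
    {"tx":-0.03,"ty":-0.045,"tz":0,"ax":0,"ay":0,"az":0,"fingers":0.06},
    {"tx":0,"ty":-0.045,"tz":0,"ax":0,"ay":0,"az":0,"fingers":0.06},
    {"tx":0,"ty":-0.045,"tz":0,"ax":0,"ay":0,"az":0,"fingers":0.06},
    {"tx":0,"ty":-0.045,"tz":0,"ax":0,"ay":0,"az":0,"fingers":0.06},
    {"tx":0,"ty":0,"tz":0,"ax":0,"ay":0,"az":0,"fingers":0.06}
  ]
}}

```text
time_s: 29.1
ee_pos: [0.4663, -0.1719, 0.2097]
tcp_rot: [0.707, -0.023, 0.706, 0.013]
ft_force: [-0.1, -0.1, -0.0]
finger_gap: 0.0601
```

```bash
python3 - <<'E'
from h import *
st()
c=env.capture("top");cv2.imwrite("pics/t22.png",cv2.resize(c["image"][90:240,230:370],None,fx=5,fy=4,interpolation=cv2.INTER_CUBIC))
s=env.capture("scene");cv2.imwrite("pics/s22.png",cv2.resize(s["image"][100:300,220:480],None,fx=3,fy=3,interpolation=cv2.INTER_CUBIC))
P=cloud(c);hsv=cv2.cvtColor(c["image"],cv2.COLOR_BGR2HSV);H,S,V=cv2.split(hsv)
m=((H<16)&(S>130)&(V>60)).astype(np.uint8);n,l,sx,ce=cv2.connectedComponentsWithStats(m)
for i in range(1,n):
    if sx[i,4]>80 and ce[i][0]<420: print(sx[i],ce[i].round(1),np.median(P[l==i],0).round(4),np.percentile(P[l==i][:,2],[5,95]).round(3))
E
```

```text
t 29.1 q [-0.516  0.181 -0.186  1.196 -0.011  1.003] p [ 0.4663 -0.1719  0.2097] zyaw 2.96 xz [-9.999e-01 -1.360e-02  9.000e-04] F [-0.07 -0.1  -0.01] gap 0.0601
[286  64   8  34 174] [288.4  77.6] [0.8989 0.1026 0.0419] [0.038 0.046]
[286 113   8  29 141] [288.9 129.6] [0.7135 0.1012 0.0424] [0.037 0.047]
[386 131  27  22 141] [395.4 141.2] [ 0.6681 -0.2375  0.0814] [0.005 0.088]
[286 162  14  13 158] [292.9 168. ] [0.5887 0.089  0.0389] [0.034 0.043]
[136 166  12  11  97] [140.9 171.2] [0.5873 0.5848 0.0413] [0.037 0.046]
[288 193  21  35 668] [297.9 210.1] [0.4501 0.0735 0.0499] [0.045 0.054]
[  18  360   89   40 2070] [ 65.6 379.9] [-0.0288  0.7374  0.1477] [0.003 0.174]
```

View pics/t22.png

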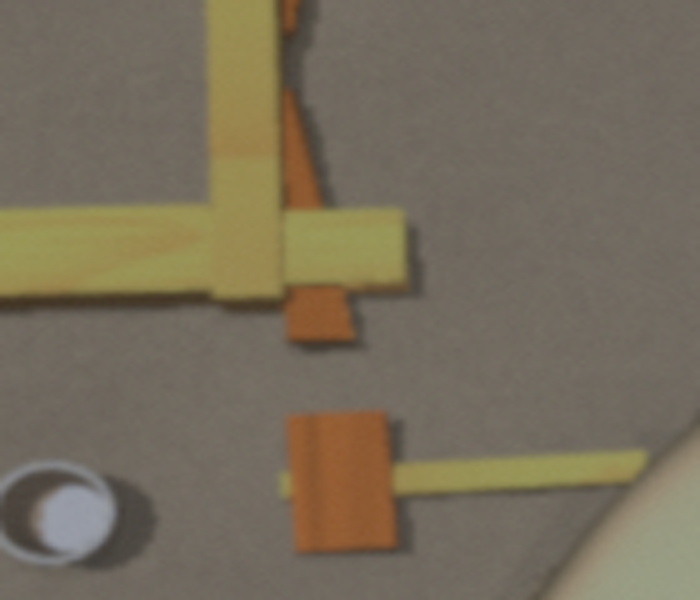

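View pics/s22.png

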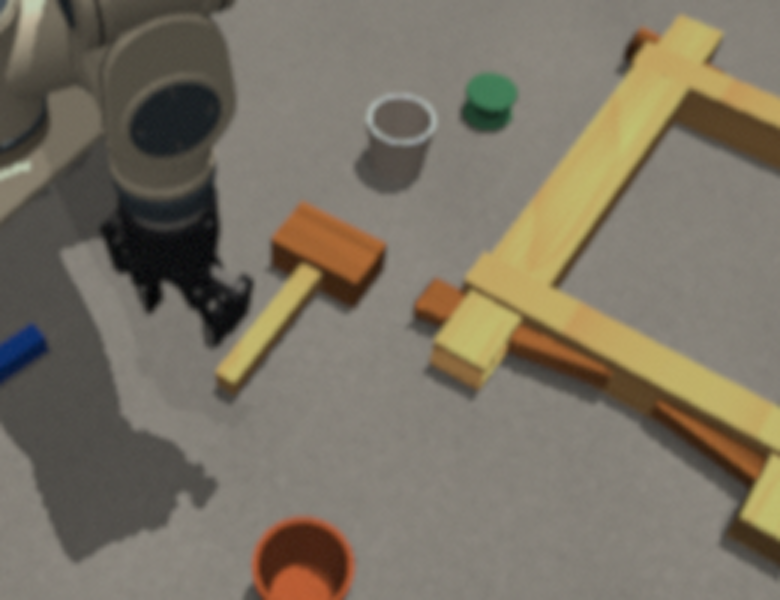

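```bash
python3 -c "
from cell import env
print(env.sign_off())"
```

```text
the job is handed in; nothing more can be done
None
```

The key is driven home, the shoulder gap is closed, and the mallet lies flat and clear. I handed the job in at about 29 s of robot time. The sign-off gives no verdict, and the key's clamping force (over 14 N needed) could not be measured.

**What I did**
- I slid the key into the slot, thin end first with the flat side to the leg. I stopped when it pushed back with about 11 N and let go with the joint still open.
- I tapped it in at about 30–34 mm/s with the wooden mallet. It moved about 5 mm per tap, then stopped moving.
- I gave about seven more taps. I also pressed steadily with the mallet three times, up to about 31 N at the wrist, because the taps' own peak force could not be read.
- I laid the mallet back on the bench behind the joint.

**Last checks**
- **Joint:** the top view shows no visible gap at the shoulder, and the key stands through the slot in line with the leg.
- **Mallet:** the top of its head reads 50 mm above the bench, so it lies flat. It is about 70 mm from the key and clear of the frame.
- **Pots and reel:** they look where they were; I compared this by eye only.
- **Forces:** the highest wrist force I read while the mallet was on the key was about 31 N. Readings come only at the end of each 0.1 s step, so a short peak in between could have been missed.
- **Disagreement:** the wrist camera put the key's angle at 3.5–5°, while the top view gave about 1.7°. Both are well within the limit.

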